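# Load a filter cassette holder and clamp it

### The job

Load the filter holder: pull its plunger fully up by the knob, swing the clamp arm clear and lay the metal end plate on the flat black tray. Then stack every white filter cassette lying on the bench squarely on the holder's pad, edges flush with the pad, and lay the end plate, ports up, squarely on top. Finally swing the clamp arm fully back to its stop over the pile and press the plunger gently down until its foot rests on the end plate.

Things in the scene. Friction and masses are not known exactly. Their poses are not given: they have to be found in the camera images.
- holder: filter holder, fixed to the bench: flat metal block 150 x 250 mm, 20 mm high, y from -85 to +165 mm, with a pillar of 13 mm radius, 137 mm high, and, flush in its top, a black pad 60 x 150 mm. Origin: on the bench, under the centre of the pad; x across the 60 mm width of the pad, y along its 150 mm length, z up. The pillar's axis (the hinge) is at x 0, y +130 mm
- pad_top (a point): centre of the pad's top face, 20 mm above the bench; axes as the holder's
- clamp (a joint): angle of the clamp arm (bar 26 mm wide, 135 to 159 mm above the bench) about the pillar, rad, 0 to 1.75. At 0, its stop, the plunger at its end, 130 mm from the pillar's axis, is over the pad's centre; growing is anticlockwise from above, plunger to the holder's +x side. Starts at 0 to 0.25, stays where left (about 1 N at the plunger). Swing it by the knob. Beyond 1.0 the pad is clear
- plunger (a joint): how far the plunger in the arm's end is pushed down, m, 0 (up) to 0.064; starts 0.03 to 0.055 down, above the end plate. Friction (about 4 N to push down, some 7 N to raise) keeps it where it is left. Raise it by the knob: with four cassettes and the end plate on the pad it passes over the pile only when almost fully up
- plunger_knob (a point): centre of the top face of the plunger's black knob: an upright cylinder 36 mm in diameter and 32 mm tall, its top 257 mm above the bench with the plunger up. Below the knob is a rod of 7 mm radius down to the arm (top 159 mm above the bench)
- plunger_foot (a point): centre of the underside of the plunger's foot (28 mm diameter), 125 mm above the bench with the plunger up
- tray: set-aside tray, a flat black slab without rim, 190 x 90 x 5 mm, 0.6 kg, loose on the bench (it may get knocked, with what is on it). Origin: centre of its underside; x along the 190 mm, y along the 90 mm, z up
- cassette1: flat filter cassette, a white plastic slab 60 x 150 x 16 mm with both faces grey and alike, about 0.17 kg, flat on the bench at the start. Origin: centre of its underside; x across the 60 mm width, y along the 150 mm length, z up. All are alike; either way round or face up is right. From two to four are there; None when absent
- cassette2: flat filter cassette, a white plastic slab 60 x 150 x 16 mm with both faces grey and alike, about 0.17 kg, flat on the bench at the start. Origin: centre of its underside; x across the 60 mm width, y along the 150 mm length, z up. All are alike; either way round or face up is right. From two to four are there; None when absent
- cassette3: flat filter cassette, a white plastic slab 60 x 150 x 16 mm with both faces grey and alike, about 0.17 kg, flat on the bench at the start. Origin: centre of its underside; x across the 60 mm width, y along the 150 mm length, z up. All are alike; either way round or face up is right. From two to four are there; None when absent
- cassette4: flat filter cassette, a white plastic slab 60 x 150 x 16 mm with both faces grey and alike, about 0.17 kg, flat on the bench at the start. Origin: centre of its underside; x across the 60 mm width, y along the 150 mm length, z up. All are alike; either way round or face up is right. From two to four are there; None when absent
- end_plate: metal end plate, 60 x 150 x 16 mm, about 0.4 kg, with two steel ports (16 mm diameter, 10 mm tall) standing on its top face, on its long centre line 58 mm either side of the middle; the middle of the top is flat. At the start it lies ports up on the holder's pad. Origin: centre of its underside; x across the width, y along the length, z up; either way round is right
There are look-alikes about, which are no part of the job. Leave any green look-alike of the cassette3 alone. Leave any orange look-alike of the cassette4 alone.

How it is judged:
On the way, in this order (a step that is already met when the one before it is completed fails the run):
1. the plunger is up (less than 20 mm down) and the clamp arm swung clear of the pad (more than 0.85 rad) (value of joint clamp above 0.85 rad and value of joint plunger below 0.02 m), for 0.2 s.
2. the end plate is laid on the tray and let go (x of end_plate in the frame of tray between -0.045 and 0.045 m and y of end_plate in the frame of tray between -0.03 and 0.03 m and z of end_plate in the frame of tray below 0.009 m and angle between end_plate's own z axis and vertical below 0.06 rad and linear speed of end_plate below 0.02 m/s and contact force between the fingers and end_plate below 0.1 N), for 0.2 s.
3. all cassettes lie squarely piled on the pad and are let go (x of cassette1 in the frame of holder between -0.006 and 0.006 m and y of cassette1 in the frame of holder between -0.006 and 0.006 m and z of cassette1 in the frame of holder between 0.017 and 0.088 m and angle between the y axis of each of cassette1, cassette2, cassette3, cassette4 and the y axis of holder, either way round below 0.08 rad and angle between the z axis of each of cassette1, cassette2, cassette3, cassette4 and the z axis of holder, either way round below 0.06 rad and linear speed of each of cassette1, cassette2, cassette3, cassette4 below 0.02 m/s and x of cassette2 in the frame of holder between -0.006 and 0.006 m and y of cassette2 in the frame of holder between -0.006 and 0.006 m and z of cassette2 in the frame of holder between 0.017 and 0.088 m and x of cassette3 in the frame of holder between -0.006 and 0.006 m and y of cassette3 in the frame of holder between -0.006 and 0.006 m and z of cassette3 in the frame of holder between 0.017 and 0.088 m and x of cassette4 in the frame of holder between -0.006 and 0.006 m and y of cassette4 in the frame of holder between -0.006 and 0.006 m and z of cassette4 in the frame of holder between 0.017 and 0.088 m and contact force between the fingers and cassette1 below 0.1 N and contact force between the fingers and cassette2 below 0.1 N and contact force between the fingers and cassette3 below 0.1 N and contact force between the fingers and cassette4 below 0.1 N), for 0.3 s.
4. the end plate lies squarely on top of the cassettes (x of cassette1 in the frame of holder between -0.006 and 0.006 m and y of cassette1 in the frame of holder between -0.006 and 0.006 m and z of cassette1 in the frame of holder between 0.017 and 0.088 m and angle between the y axis of each of cassette1, cassette2, cassette3, cassette4, end_plate and the y axis of holder, either way round below 0.08 rad and angle between the z axis of each of cassette1, cassette2, cassette3, cassette4 and the z axis of holder, either way round below 0.06 rad and linear speed of each of cassette1, cassette2, cassette3, cassette4, end_plate below 0.02 m/s and x of cassette2 in the frame of holder between -0.006 and 0.006 m and y of cassette2 in the frame of holder between -0.006 and 0.006 m and z of cassette2 in the frame of holder between 0.017 and 0.088 m and x of cassette3 in the frame of holder between -0.006 and 0.006 m and y of cassette3 in the frame of holder between -0.006 and 0.006 m and z of cassette3 in the frame of holder between 0.017 and 0.088 m and x of cassette4 in the frame of holder between -0.006 and 0.006 m and y of cassette4 in the frame of holder between -0.006 and 0.006 m and z of cassette4 in the frame of holder between 0.017 and 0.088 m and x of end_plate in the frame of holder between -0.006 and 0.006 m and y of end_plate in the frame of holder between -0.006 and 0.006 m and z of end_plate in the frame of holder between 0.045 and 0.088 m and angle between end_plate's own z axis and vertical below 0.06 rad and z of each of cassette1, cassette2, cassette3, cassette4 in the frame of end_plate below 0.006 m), for 0.3 s.
5. the clamp arm is back at its stop over the pile (value of joint clamp below 0.06 rad), for 0.2 s.
At the end, for the whole second after the job is handed in: All cassettes, and the end plate uppermost, lie flat in one pile at rest on the pad, each within 6 mm of its centre along each side and 0.08 rad of square; the clamp arm is within 0.06 rad of its stop and the plunger's foot is down on the end plate (gap under 2.5 mm) (all of step 4 and value of joint clamp below 0.06 rad and z of plunger_foot in the frame of end_plate below 0.0185 m); the robot touches nothing.
It fails at once if the plunger is rammed onto the end plate with more than 80 N (contact force between plunger and end_plate above 80 N).
Of cassette1, cassette2, cassette3, cassette4 only 2 to 4 are there at a start; the rules pass over those that are not, and their reading is None.
At some moment in a run one of tray may be knocked a few centimetres aside while the robot is not near it.
Once in a run the grip may slacken for a moment while it holds something.
It also fails if it takes over 210 s, if anything falls off the work surface, if the arm or the gripper's body presses on something with over 40 N, if the wrist force passes 120 N, or if a joint passes its speed limit or range.

### The arm

A 6-joint arm with a two-finger parallel gripper is mounted at the origin on the work surface. World frame = base frame: x ahead of the robot, y to its left, z up, the work surface at z = 0. Lengths are in m, angles in rad, forces in N, time in s.
With the tool pointing down it reaches from about 0.35 to 0.725 m from the base axis. Payload 6 kg.
Tool frame: the origin (TCP) lies at the very end of the fingers, on their centre line; the grasp point (between the pads) lies 19 mm behind it; z points along the fingers, y is the line along which they close (so a half turn about z gives the same grasp; the last joint's range is limited). The gripper opens to 85 mm and grips with 20 to 120 N. Pads are 22 mm wide; open, the fingers measure 114 mm over their backs; the gripper's body (76 mm by 85 mm) begins 54 mm behind the grasp point. The pads swing forward as they close: fully open they stand 13 mm farther back than shut.
Start: joints at [0.334, 0.04, 0.085, 0, -1.615, -0.334], TCP at [0.6, 0, 0.231] pointing down, gripper open.
Joint ranges: [-2.56, 2.56], [-1.29, 2.01], [-1.08, 1.49], [-3.29, 1.98], [-2.81, -0.18], [-2.99, 2.99]. Speed limits (rad/s): [2.57, 2.57, 3.01, 3.14, 3.14, 3.14].

### API

Orientations are given as a 3x3 rotation matrix whose columns are the frame's x, y, z axes.
In Python, from workcell import state, get_image, camera_model, sign_off gives the robot as it stands.
- The arm moves only by the tool carry_out, never from a script. Its argument "deltas" is a list of rows, each a list of 6 numbers: the shift along the tool's x, y, z in cm, then the turn, a rotation vector about the tool's x, y, z in rad. A call has 1 to 20 rows; each row is the pose to reach, as a shift and turn from the pose commanded when the call began, along the tool's axes at that moment; what a row does not reach only later rows make up. A row lasts 1/12 s, in which the tool goes at most 41.7 mm and 7.16 degrees, less where a joint would pass 70% of its speed; a pose out of reach is approached as far as the arm can. A call with a gripper value outside its range is refused whole. "jaw" is the opening, from 0 (shut) to 1 (fully open), set as the call begins (left out, the last holds). The fingers move at their own pace and stop on an object; the grip force is fixed at half the most. Time passes only in rows, so rows that repeat a pose let the fingers close. It gives the time, the measured TCP pose, the force, the opening and the grip force at its end, in the units of the state.
- state(): the state, without advancing time (a new reading comes with each control period).
- get_image(name): name is "scene" or "side" or "wrist"; returns (picture, depth): 400x640x3 uint8, red, green, blue; 400x640 float32, m along the optical axis (not along the pixel's ray), 0 where there is no reading.
- camera_model(name): a dict with "fx", "fy", "cx", "cy" (pixels), "position" and "orientation" of the camera in the world. Camera axes: x right, y down, z forward; pixel columns grow to the right and rows downward; lengths in m; the calibration is good to about 2 mm. A picture is of the moment at which its call begins: read the wrist's pose just before it. camera_model takes no time and is no camera call; for the wrist camera it gives the pose at the moment of the call.
- sign_off(): hands the job in; it is judged then, once.
The state is a dict: "time": time; "joints": joint angles; "dq": joint speeds; "tau": joint torques, N m; "tool_pos": TCP position; "eef_rot": TCP orientation; "force": force on the tool from outside, world axes, zero at the start; "ft_torque": the same for the moment, N m; "gripper_width": opening from 0.0 (shut) to 1.0 (fully open); "grasp_force": force on a finger pad.
Only numpy, scipy, OpenCV 4.12 (cv2) and the standard library are available. Lean on these libraries where they do the work, as an engineer would, in place of code of your own. Each camera call takes 0.05 s, during which the arm holds its last target. There are 200 camera calls.

## Working session

There is one attempt and no reset: what is moved stays moved. The work goes in short steps, Python scripts to look and compute and a tool call to move; the robot and the scene stay as the last step left them, time stands still between calls to the robot, and variables do not carry over. Pictures are saved under pics/ and viewed, at most 14 in all, crops included, and the job is handed in when it is done.

Besides the shell and the picture viewer there is one more tool, called by a JSON object that holds its "fn" and its "kwargs". carry_out: Moves the arm, as the interface text tells. Its arguments: {"type":"object","properties":{"deltas":{"type":"array","items":{"type":"array","items":{"type":"number"}}},"jaw":{"type":"number"}},"required":["deltas"]}

```bash
mkdir -p pics; ls; cat > h.py <<'E'
import numpy as np,cv2
from workcell import state,get_image,camera_model,sign_off
def pts(name):
    im,d=get_image(name);m=camera_model(name)
    v,u=np.mgrid[:400,:640]
    c=np.stack([(u-m['cx'])/m['fx']*d,(v-m['cy'])/m['fy']*d,d],-1)
    P=c@np.array(m['orientation']).T+m['position'];P[d==0]=np.nan
    return im,P
E
python3 - <<'E'
from h import *
for n in ['scene','side']:
    im,P=pts(n);np.savez('%s0.npz'%n,im=im,P=P)
    cv2.imwrite('pics/%s0.png'%n,im[...,::-1]);print(n,camera_model(n))
s=state();print(s['time'],s['tool_pos'],s['eef_rot'])
E
```

```text
pics
scene {'fx': 442.50499801722464, 'fy': 442.50499801722464, 'cx': 320.39978256728875, 'cy': 195.9091338899845, 'position': array([ 0.88899279, -0.69138214,  1.25764515]), 'orientation': array([[ 0.84831961,  0.43446196, -0.30264936],
       [ 0.52943473, -0.70384937,  0.47359786],
       [-0.00725931, -0.56199544, -0.82710847]])}
side {'fx': 382.862571209697, 'fy': 382.862571209697, 'cx': 317.9727873825396, 'cy': 198.9162857477836, 'position': array([ 0.17467643, -0.87497503,  0.75081237]), 'orientation': array([[ 0.9264461 , -0.22311425,  0.30317925],
       [-0.37611651, -0.51593558,  0.76964073],
       [-0.01529686, -0.82706137, -0.56190346]])}
0.1 [5.99708986e-01 8.01660460e-05 2.30375205e-01] [[ 2.00128917e-05 -9.99998745e-01 -1.58423994e-03]
 [-9.99999994e-01 -1.98437422e-05 -1.06785796e-04]
 [ 1.06754225e-04  1.58424207e-03 -9.99998739e-01]]
```

View pics/scene0.png

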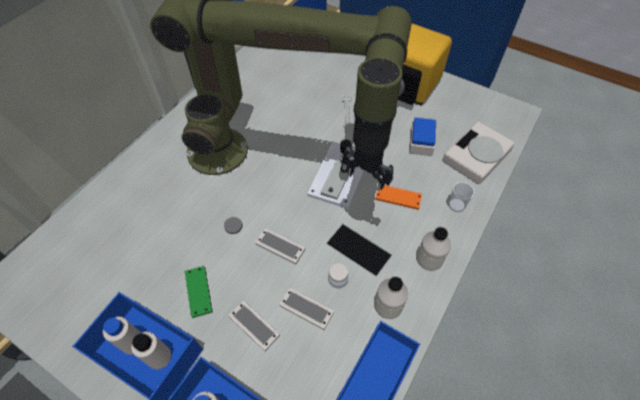

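View pics/side0.png

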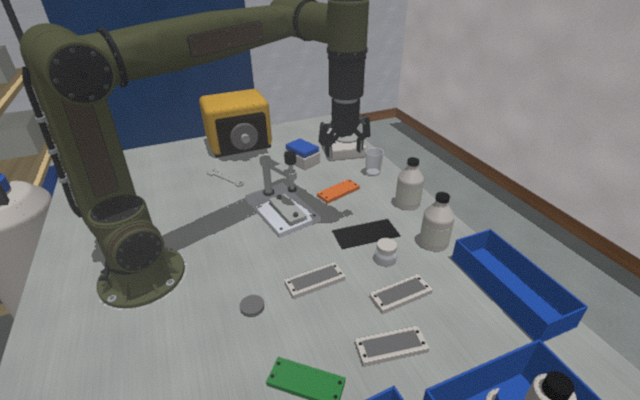

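The scene view shows three white cassettes at (281,246), (307,307) and (255,325), the black tray at (359,250) and the holder at about (335,182). The green (198,290) and orange (398,197) look-alikes don't fit the description, so I leave them. The side view shows the same three cassettes at (315,279), (401,293) and (391,345), and the knob at (290,158).

```bash
cat >> h.py <<'E'
def rect(P,mask,n=''):
    q=P[mask][:,:2];q=q[~np.isnan(q).any(1)]
    (c,wh,a)=cv2.minAreaRect((q*1000).astype(np.float32))
    if wh[0]<wh[1]: a+=90   # angle of long axis
    a=(a+90)%180-90
    print(n,'c',np.round(c,1),'wh',np.round(wh,1),'long-axis deg',round(a,1),'n',len(q));return c,a
def comp(mask,u,v):
    n,l=cv2.connectedComponents(mask.astype(np.uint8),connectivity=4);return l==l[v,u]
E
python3 - <<'E'
from h import *
S=np.load('scene0.npz');D=np.load('side0.npz')
for nm,A,seeds in [('scene',S,[(281,246),(307,307),(255,325)]),('side',D,[(315,279),(401,293),(391,345)])]:
    P=A['P'];z=P[...,2]
    for s in seeds:
        rect(P,comp((z>.010)&(z<.022),*s),nm)
    print('z',[np.round(P[v,u],3) for u,v in seeds])
P=S['P'];im=S['im'].astype(int)
rect(P,comp((im.max(2)<70)&(P[...,2]<.012),359,250),'trayS')
P2=D['P'];im2=D['im'].astype(int)
rect(P2,comp((im2.max(2)<70)&(P2[...,2]<.012),366,234),'trayD')
print('white dims')
for nm,A in [('S',S),('D',D)]:
    P=A['P'];z=P[...,2];w=(abs(P[...,0]-.58)<.25)&(abs(P[...,1]-0.05)<.2)
    m=w&(z>.014)&(z<.026); n,l,st,ce=cv2.connectedComponentsWithStats(m.astype(np.uint8))
    for i in range(1,n):
        if st[i,4]>150: print(st[i]); rect(P,l==i,nm+'block')
P=D['P'];print('knob',[np.round(P[v,u],3).tolist() for u,v in [(290,153),(290,156),(290,159),(286,158),(294,158),(266,160),(270,175),(284,185),(296,215)]])
E
```

```text
scene c [ 423.1 -204.9] wh [151.1  64.2] long-axis deg 3.6 n 811
scene c [ 605.  -332.3] wh [150.6  61.3] long-axis deg 3.4 n 1041
scene c [ 504.9 -452.9] wh [ 61.1 151. ] long-axis deg -9.1 n 1090
z [array([ 0.428, -0.206,  0.011]), array([ 0.608, -0.332,  0.017]), array([ 0.511, -0.453,  0.017])]
side c [ 423.7 -204.9] wh [150.9  63.8] long-axis deg 2.9 n 1071
side c [ 606.  -332.7] wh [150.9  63.8] long-axis deg 2.5 n 1211
side c [ 505.8 -453.4] wh [ 62.5 150.2] long-axis deg -9.4 n 1778
z [array([ 0.424, -0.211,  0.017]), array([ 0.603, -0.34 ,  0.019]), array([ 0.503, -0.458,  0.018])]
trayS c [639.3 -82.2] wh [ 87.1 186.6] long-axis deg -5.2 n 1390
trayD c [639.7 -84.2] wh [ 90.4 186.9] long-axis deg -3.6 n 1090
white dims
[ 307  141   57   66 1207]
Sblock c [438.8 140. ] wh [151.2 252.5] long-axis deg -78.7 n 1207
[376 185  46  23 524]
Sblock c [657.9 161.8] wh [149.7  64.5] long-axis deg 15.6 n 524
[316 179  43  22 420]
Dblock c [658.4 162.2] wh [152.8  64. ] long-axis deg 15.7 n 420
[ 245  185   75   50 1309]
Dblock c [440.3 138.9] wh [152.4 250.2] long-axis deg -79.0 n 1309
knob [[0.474, 0.106, 0.224], [0.47, 0.095, 0.22], [0.468, 0.089, 0.213], [0.459, 0.099, 0.214], [0.483, 0.096, 0.21], [0.424, 0.212, 0.158], [0.471, 0.378, 0.001], [0.489, 0.254, 0.022], [0.46, 0.038, 0.044]]
```

```bash
python3 - <<'E'
from h import *
D=np.load('side0.npz')['im'];S=np.load('scene0.npz')['im']
a=cv2.resize(D[130:250,220:340],(480,480),interpolation=cv2.INTER_CUBIC)
b=cv2.resize(S[140:220,290:370],(300,300),interpolation=cv2.INTER_CUBIC)
o=np.zeros((480,780,3),np.uint8);o[:,:480]=a;o[:300,480:]=b
cv2.imwrite('pics/c1.png',o[...,::-1])
E
```

```text
(no output)
```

View pics/c1.png

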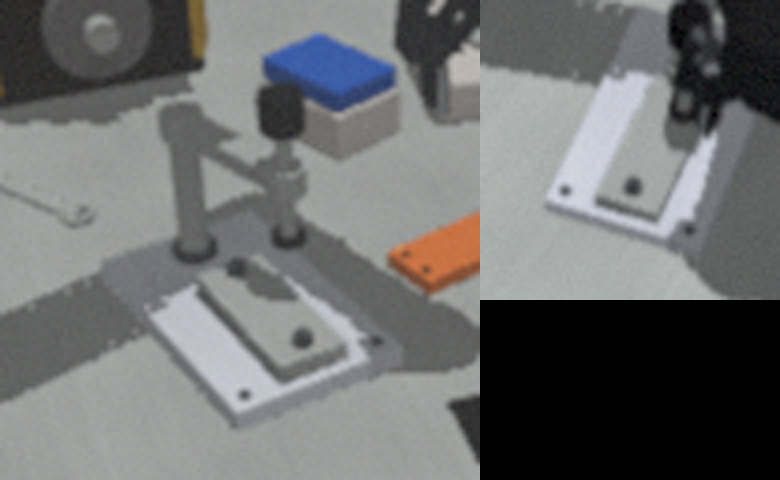

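Crop: the plunger knob, arm and pillar stand over the end plate (ports at about (238,268) and (303,338)). The clamp arm is turned slightly to +x. Next I fit the knob and plan the first move.

```bash
cat >> h.py <<'E'
from scipy.spatial.transform import Rotation as Rn
def plan(x,y,z,yaw,label='',pos=None,rot=None):
    """row (cm, rad) to bring the TCP (mm) there, tool down, closing line at yaw deg (mod 180)"""
    s=state();p=np.array(s['tool_pos'] if pos is None else pos);R=np.array(s['eef_rot'] if rot is None else rot)
    best=None
    for k in (0,180):
        a=np.radians(yaw+k);ty=np.array([np.cos(a),np.sin(a),0]);tz=np.array([0,0,-1.]);T=np.stack([np.cross(ty,tz),ty,tz],1)
        rv=(Rn.from_matrix(R.T@T)).as_rotvec()
        if best is None or np.linalg.norm(rv)<np.linalg.norm(best[0]): best=(rv,T)
    d=R.T@(np.array([x,y,z])/1000-p)*100
    n=int(np.ceil(max(np.linalg.norm(d)/4.17,np.degrees(np.linalg.norm(best[0]))/7.16)))
    print(label,'row',np.round(d,2).tolist(),np.round(best[0],3).tolist(),'n>=',n);return np.array([x,y,z])/1000,best[1]
def st():
    s=state();R=np.array(s['eef_rot']);print('t',round(s['time'],2),'tcp',np.round(np.array(s['tool_pos'])*1000,1),'yaw',round(np.degrees(np.arctan2(R[1,1],R[0,1])),1),'F',np.round(s['force'],1),'w',round(s['gripper_width'],3),'g',round(s['grasp_force'],1),'q',np.round(s['joints'],2))
HY=np.radians(101.1);PAD=np.array([447.2,100.2]);PIL=PAD+130*np.array([np.cos(HY),np.sin(HY)])
def knob(th): a=HY+np.pi+th; return PIL+130*np.array([np.cos(a),np.sin(a)])
E
python3 - <<'E'
from h import *
from scipy.optimize import least_squares
for f in ['scene0','side0']:
    P=np.load(f+'.npz')['P'];m=(abs(P[...,0]-.468)<.04)&(abs(P[...,1]-.1)<.04)&(P[...,2]>.18)&(P[...,2]<.24)
    q=P[m];print(f,len(q))
    if len(q)<10: continue
    zt=np.percentile(q[:,2],97);w=q[(q[:,2]<zt-.006)&(q[:,2]>zt-.028)][:,:2]*1000
    r=least_squares(lambda c:np.hypot(*(w-c).T)-18,[468,106],loss='soft_l1');print(r.x,np.sqrt(2*r.cost/len(w)),'ztop',zt)
    d=r.x-PIL;print('R',np.hypot(*d),'th',np.arctan2(d[1],d[0])-(HY-np.pi))
st()
plan(468,106,275,11.1,'above knob')
E
```

```text
scene0 106
[475.89398965 108.81523612] 2.1241868129692527 ztop 0.22732623844653488
R 130.52129219185798 th 0.23047138895229113
side0 168
[472.75521977 110.76561425] 1.1835187285187327 ztop 0.22536135661054696
R 127.46849268858816 th 0.2143270381372897
t 0.1 tcp [5.997e+02 1.000e-01 2.304e+02] yaw -180.0 F [ 0.6  0.3 -0.7] w 0.999 g 0.0 q [ 0.33  0.04  0.08 -0.   -1.62 -0.33]
above knob row [-10.59, 13.18, -4.44] [0.002, 0.0, -0.194] n>= 5
```

{"fn": "carry_out", "kwargs": {"deltas": [[-10.9,12.6,-4.5,0.002,0,-0.194],[-10.9,12.6,-4.5,0.002,0,-0.194],[-10.9,12.6,-4.5,0.002,0,-0.194],[-10.9,12.6,-4.5,0.002,0,-0.194],[-10.9,12.6,-4.5,0.002,0,-0.194],[-10.9,12.6,-4.5,0.002,0,-0.194],[-10.9,12.6,-4.5,0.002,0,-0.194]], "jaw": 1}}

```text
time: 0.68
tool_pos: [0.4739, 0.1093, 0.2761]
eef_rot: [[0.194, -0.981, 0.002], [-0.981, -0.194, 0.001], [-0.0, -0.002, -1.0]]
force: [0.7, 0.4, -0.3]
gripper_width: 1.002
grasp_force: 0.0
```

```bash
python3 - <<'E'
from h import *
st()
im,P=pts('wrist');cv2.imwrite('pics/w1.png',im[...,::-1]);m=camera_model('wrist');print(m)
plan(474,109,198,11.1)
E
```

```text
t 0.68 tcp [473.9 109.3 276.1] yaw -168.8 F [ 0.7  0.4 -0.3] w 1.002 g 0.0 q [ 0.64 -0.26 -0.11  0.   -1.72 -0.45]
{'fx': 346.3118669645041, 'fy': 346.3118669645041, 'cx': 314.8938254054864, 'cy': 195.9392469698954, 'position': array([0.48757698, 0.04572962, 0.41801469]), 'orientation': array([[-0.98104265, -0.18766357, -0.04834973],
       [-0.19378463,  0.94781734,  0.25315965],
       [-0.00168213,  0.25772985, -0.96621555]])}
 row [-0.02, 0.02, 7.76] [-0.001, -0.0, 0.0] n>= 2
```

View pics/w1.png

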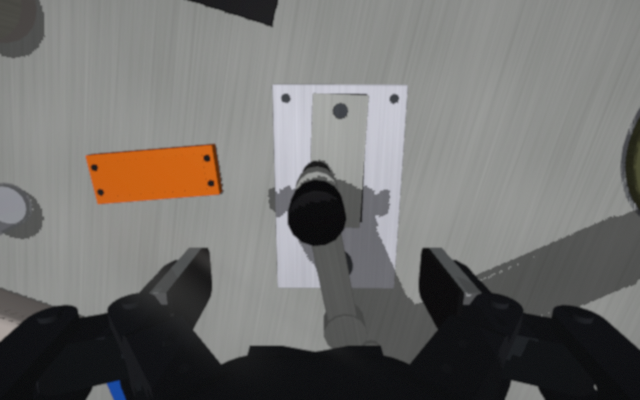

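The wrist view shows the knob's top centred at about (317,217), which works out at (474,108) mm and agrees with the fit. I descend and grip.

{"fn": "carry_out", "kwargs": {"deltas": [[0,0,3.5,0,0,0],[0,0,6,0,0,0],[0,0,7.7,0,0,0],[0,0,7.7,0,0,0],[0,0,7.7,0,0,0]]}}

```text
time: 1.15
tool_pos: [0.4743, 0.1078, 0.1982]
eef_rot: [[0.191, -0.982, -0.001], [-0.982, -0.191, -0.002], [0.002, 0.001, -1.0]]
force: [1.1, 0.1, 0.9]
gripper_width: 1.001
grasp_force: 0.0
```

{"fn": "carry_out", "kwargs": {"deltas": [[0,0,0,0,0,0],[0,0,0,0,0,0],[0,0,0,0,0,0],[0,0,0,0,0,0],[0,0,0,0,0,0],[0,0,0,0,0,0],[0,0,0,0,0,0],[0,0,0,0,0,0]], "jaw": 0}}

```text
time: 1.82
tool_pos: [0.4744, 0.1091, 0.2]
eef_rot: [[0.193, -0.981, 0.003], [-0.981, -0.193, 0.001], [0.0, -0.003, -1.0]]
force: [0.6, 0.6, 3.2]
gripper_width: 0.396
grasp_force: 59.8
```

{"fn": "carry_out", "kwargs": {"deltas": [[0,0,-0.5,0,0,0],[0,0,-1,0,0,0],[0,0,-1.5,0,0,0],[0,0,-2,0,0,0],[0,0,-2.4,0,0,0],[0,0,-2.7,0,0,0],[0,0,-2.9,0,0,0],[0,0,-2.9,0,0,0]]}}

```text
time: 2.48
tool_pos: [0.4741, 0.109, 0.2288]
eef_rot: [[0.193, -0.981, 0.002], [-0.981, -0.193, 0.0], [0.0, -0.002, -1.0]]
force: [1.0, -1.1, -3.4]
gripper_width: 0.397
grasp_force: 60.7
```

{"fn": "carry_out", "kwargs": {"deltas": [[0,0,-0.1,0,0,0],[0,0,-0.2,0,0,0],[0,0,-0.2,0,0,0],[0,0,-0.2,0,0,0]]}}

```text
time: 2.82
tool_pos: [0.4741, 0.109, 0.2303]
eef_rot: [[0.193, -0.981, 0.002], [-0.981, -0.193, 0.0], [0.0, -0.002, -1.0]]
force: [1.2, -1.7, -5.9]
gripper_width: 0.398
grasp_force: 60.4
```

{"fn": "carry_out", "kwargs": {"deltas": [[0,0,-0.1,0,0,0],[0,0,-0.2,0,0,0],[0,0,-0.2,0,0,0],[0,0,-0.2,0,0,0]]}}

```text
time: 3.15
tool_pos: [0.474, 0.109, 0.2324]
eef_rot: [[0.193, -0.981, 0.002], [-0.981, -0.193, 0.0], [0.0, -0.002, -1.0]]
force: [1.6, -2.1, -5.4]
gripper_width: 0.399
grasp_force: 60.4
```

{"fn": "carry_out", "kwargs": {"deltas": [[0,0,-0.15,0,0,0],[0,0,-0.3,0,0,0],[0,0,-0.3,0,0,0],[0,0,-0.3,0,0,0]]}}

```text
time: 3.48
tool_pos: [0.474, 0.109, 0.2352]
eef_rot: [[0.193, -0.981, 0.002], [-0.981, -0.193, 0.0], [0.0, -0.002, -1.0]]
force: [1.1, -1.2, -7.4]
gripper_width: 0.402
grasp_force: 61.8
```

```bash
python3 - <<'E'
from h import *
st()
im,P=pts('side');cv2.imwrite('pics/s2.png',cv2.resize(im[80:240,220:400],None,fx=3,fy=3)[...,::-1])
E
```

```text
t 3.48 tcp [474.  109.  235.2] yaw -168.9 F [ 1.1 -1.2 -7.4] w 0.402 g 61.8 q [ 0.64 -0.27 -0.19  0.   -1.65 -0.45]
```

View pics/s2.png

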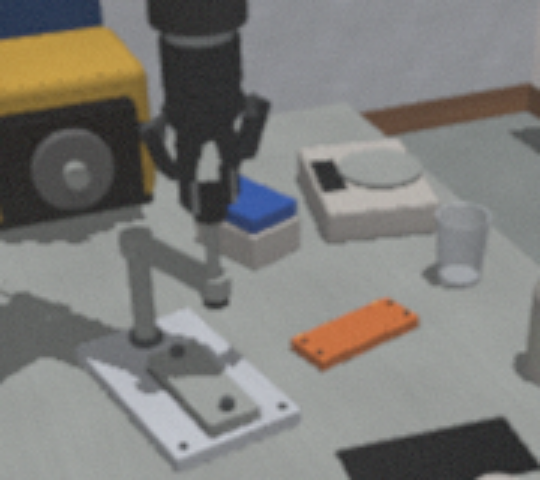

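The plunger foot is now up against the arm bush, at about (215,300) in the crop. I swing the arm along its arc.

```bash
cat >> h.py <<'E'
def arc(dth,n,extra=3):
    s=state();p=np.array(s['tool_pos'])[:2]*1000;R=np.array(s['eef_rot']);v=p-PIL
    print('R',np.hypot(*v),'th',np.arctan2(v[1],v[0])-(HY-np.pi))
    rows=[]
    for i in list(range(1,n+1))+[n]*extra:
        a=dth*i/n;c,t=np.cos(a),np.sin(a);q=PIL+np.array([[c,-t],[t,c]])@v-p
        d=R.T@np.r_[q/10,0];rows.append([round(d[0],2),round(d[1],2),0,0,0,round(-a,3)])
    print(rows)
E
python3 -c "
from h import *
arc(1.22,14)"
```

```text
R 129.58111509426067 th 0.21782731584595294
[[np.float64(-0.29), np.float64(-1.09), 0, 0, 0, -0.087], [np.float64(-0.68), np.float64(-2.15), 0, 0, 0, -0.174], [np.float64(-1.15), np.float64(-3.18), 0, 0, 0, -0.261], [np.float64(-1.72), np.float64(-4.15), 0, 0, 0, -0.349], [np.float64(-2.36), np.float64(-5.08), 0, 0, 0, -0.436], [np.float64(-3.09), np.float64(-5.94), 0, 0, 0, -0.523], [np.float64(-3.88), np.float64(-6.74), 0, 0, 0, -0.61], [np.float64(-4.75), np.float64(-7.47), 0, 0, 0, -0.697], [np.float64(-5.67), np.float64(-8.12), 0, 0, 0, -0.784], [np.float64(-6.65), np.float64(-8.69), 0, 0, 0, -0.871], [np.float64(-7.67), np.float64(-9.16), 0, 0, 0, -0.959], [np.float64(-8.73), np.float64(-9.55), 0, 0, 0, -1.046], [np.float64(-9.82), np.float64(-9.85), 0, 0, 0, -1.133], [np.float64(-10.93), np.float64(-10.05), 0, 0, 0, -1.22], [np.float64(-10.93), np.float64(-10.05), 0, 0, 0, -1.22], [np.float64(-10.93), np.float64(-10.05), 0, 0, 0, -1.22], [np.float64(-10.93), np.float64(-10.05), 0, 0, 0, -1.22]]
```

{"fn": "carry_out", "kwargs": {"deltas": [[-0.29,-1.09,0,0,0,-0.087],[-0.68,-2.15,0,0,0,-0.174],[-1.15,-3.18,0,0,0,-0.261],[-1.72,-4.15,0,0,0,-0.349],[-2.36,-5.08,0,0,0,-0.436],[-3.09,-5.94,0,0,0,-0.523],[-3.88,-6.74,0,0,0,-0.61],[-4.75,-7.47,0,0,0,-0.697],[-5.67,-8.12,0,0,0,-0.784],[-6.65,-8.69,0,0,0,-0.871],[-7.67,-9.16,0,0,0,-0.959],[-8.73,-9.55,0,0,0,-1.046],[-9.82,-9.85,0,0,0,-1.133],[-10.93,-10.05,0,0,0,-1.22],[-10.93,-10.05,0,0,0,-1.22],[-10.93,-10.05,0,0,0,-1.22]]}}

```text
time: 4.87
tool_pos: [0.5549, 0.237, 0.2354]
eef_rot: [[0.988, -0.156, 0.009], [-0.156, -0.988, 0.002], [0.008, -0.004, -1.0]]
force: [19.4, 2.4, -11.3]
gripper_width: 0.406
grasp_force: 63.4
```

{"fn": "carry_out", "kwargs": {"deltas": [[0,0,-0.15,0,0,0],[0,0,-0.3,0,0,0],[0,0,-0.3,0,0,0],[0,0,-0.3,0,0,0]]}}

```text
time: 5.2
tool_pos: [0.5548, 0.2368, 0.2355]
eef_rot: [[0.988, -0.157, 0.006], [-0.157, -0.988, 0.002], [0.006, -0.003, -1.0]]
force: [24.4, 1.8, -20.2]
gripper_width: 0.398
grasp_force: 62.6
```

{"fn": "carry_out", "kwargs": {"deltas": [[0,0,0,0,0,0],[0,0,0,0,0,0],[0,0,0,0,0,0],[0,0,0,0,0,0],[0,0,-3,0,0,0],[0,0,-6,0,0,0],[0,0,-6,0,0,0]], "jaw": 1}}

```text
time: 5.78
tool_pos: [0.5528, 0.2355, 0.3066]
eef_rot: [[0.988, -0.156, 0.012], [-0.156, -0.988, 0.005], [0.011, -0.006, -1.0]]
force: [-0.3, -0.4, 2.1]
gripper_width: 1.003
grasp_force: 0.0
```

```bash
python3 - <<'E'
from h import *
st()
for n in ['scene','side']:
    im,P=pts(n)
    m=(P[...,2]>.21)&(abs(P[...,0]-.55)<.05)&(abs(P[...,1]-.23)<.05)&(P[...,2]<.265)
    q=P[m];print(n,len(q),np.nanpercentile(q[:,2],[50,90,98]) if len(q) else '',np.nanmean(q,0) if len(q) else '')
    w=(abs(P[...,0]-.45)<.1)&(abs(P[...,1]-0.1)<.1)&(P[...,2]>.031)&(P[...,2]<.041)
    rect(P,w,'plate '+n)
    b=(P[...,2]<.012)&(im.max(2)<70)
    rect(P,comp(b,*((359,250) if n=='scene' else (366,234))),'tray')
    np.savez(n+'1.npz',im=im,P=P)
plan(*PAD,150,11.1)
E
```

```text
t 5.78 tcp [552.8 235.5 306.6] yaw -99.0 F [-0.3 -0.4  2.1] w 1.003 g 0.0 q [ 0.74  0.05  0.23  0.   -1.74  0.68]
scene 151 [0.25365561 0.25864537 0.26000702] [0.55397547 0.22921067 0.24830164]
plate scene c [448.7 103.3] wh [ 61.5 152.7] long-axis deg -81.1 n 556
tray c [639.9 -82.6] wh [ 89.8 186.7] long-axis deg -5.3 n 1403
side 150 [0.24704911 0.25941366 0.26041533] [0.55026802 0.22726136 0.2440528 ]
plate side c [449.9 103.6] wh [ 62.3 153.5] long-axis deg -80.1 n 513
tray c [639.8 -83.6] wh [ 89.4 188. ] long-axis deg -5.3 n 1093
 row [-8.29, 15.1, 15.02] [-0.007, -0.002, 1.221] n>= 10
```

{"fn": "carry_out", "kwargs": {"deltas": [[-2,3.6,0,-0.007,-0.002,0.12],[-4,7.2,0,-0.007,-0.002,0.24],[-6,10.8,0,-0.007,-0.002,0.36],[-8.15,14.65,0,-0.007,-0.002,0.48],[-8.15,14.65,4,-0.007,-0.002,0.6],[-8.15,14.65,8,-0.007,-0.002,0.72],[-8.15,14.65,12,-0.007,-0.002,0.84],[-8.15,14.65,15,-0.007,-0.002,0.96],[-8.15,14.65,15,-0.007,-0.002,1.08],[-8.15,14.65,15,-0.007,-0.002,1.2],[-8.15,14.65,15,-0.007,-0.002,1.248],[-8.15,14.65,15,-0.007,-0.002,1.248],[-8.15,14.65,15,-0.007,-0.002,1.248]]}}

```text
time: 6.97
tool_pos: [0.4481, 0.1036, 0.1479]
eef_rot: [[0.167, -0.986, -0.004], [-0.986, -0.167, -0.003], [0.002, 0.005, -1.0]]
force: [-0.5, -1.0, 0.1]
gripper_width: 0.999
grasp_force: 0.0
```

```bash
python3 - <<'E'
from h import *
st()
for n in ['scene','side']:
    Z=np.load(n+'1.npz');P=Z['P'];z=P[...,2]
    m=(abs(P[...,0]-.44)<.14)&(abs(P[...,1]-0.14)<.2)&(z>.015)&(z<.025)
    k,l,s,c=cv2.connectedComponentsWithStats(m.astype(np.uint8));i=1+np.argmax(s[1:,4]);c,a=rect(P,l==i,n)
    a=np.radians(a%180);print('pad',c-40*np.r_[np.cos(a),np.sin(a)])
im,P=pts('wrist');cv2.imwrite('pics/w2.png',im[...,::-1]);z=P[...,2]
w=(abs(P[...,0]-.45)<.1)&(abs(P[...,1]-0.1)<.12)
rect(P,w&(z>.031)&(z<.041),'plate')
m=w&(z>.015)&(z<.025);rect(P,m,'block');print(np.nanmedian(z[m]))
E
```

```text
t 6.97 tcp [448.1 103.6 147.9] yaw -170.4 F [-0.5 -1.   0.1] w 0.999 g 0.0 q [ 0.67 -0.34 -0.4  -0.   -1.51 -0.5 ]
scene c [439. 140.] wh [151.4 255.7] long-axis deg -78.8 n 1559
pad [446.75666416 100.74790317]
side c [439.9 141.6] wh [152.2 254.5] long-axis deg -79.3 n 1342
pad [447.33040375 102.30557423]
plate c [448.4 126.7] wh [ 60.2 193.6] long-axis deg -80.8 n 14499
block c [445.3 127.1] wh [150.4 217.3] long-axis deg -79.0 n 28914
0.019861277111248854
```

View pics/w2.png

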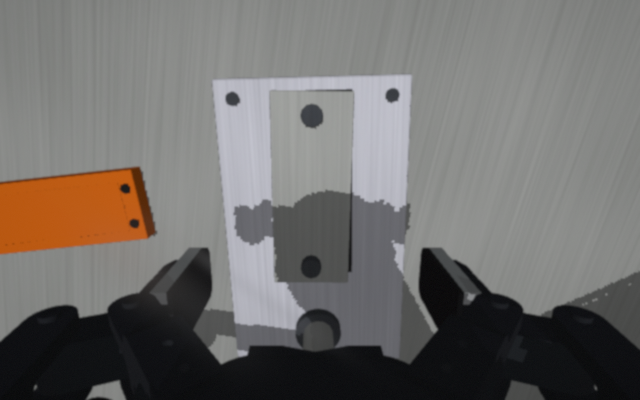

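The wrist view shows the plate's corners at about (270,91), (353,91), (352,282) and (275,284), and the block's near corners at (213,80) and (411,76).

```bash
cat >> h.py <<'E'
def px(name,uv,z,m=None):
    m=m or camera_model(name);o=[]
    for u,v in uv:
        d=np.array(m['orientation'])@np.array([(u-m['cx'])/m['fx'],(v-m['cy'])/m['fy'],1]);o.append((m['position']+d*(z-m['position'][2])/d[2])[:2]*1000)
    return np.array(o)
E
python3 - <<'E'
from h import *
q=px('wrist',[(270,91),(353,91),(350,282),(275,284)],.036);print(np.round(q,1),q.mean(0))
b=px('wrist',[(213,80),(411,76),(232,99),(392,95.5)],.02);print(np.round(b,1))
d=b[0]-b[1];a=np.arctan2(d[1],d[0]);print(np.hypot(*d),np.degrees(a)+90)
u=d/np.hypot(*d);yv=np.array([-u[1],u[0]]);print('pad',b[:2].mean(0)+85*yv)
st()
plan(449,103,60,9.6);plan(449,103,18,9.6)
E
```

```text
[[492.4  37. ]
 [434.8  27.1]
 [408.  173.7]
 [468.  185.6]] [450.77795093 105.84355048]
[[537.1  36.1]
 [392.8   8.6]
 [521.7  47.2]
 [403.6  24.5]]
146.82915838516868 100.79624602232667
pad [449.04063979 105.84336707]
t 7.02 tcp [448.2 103.7 148. ] yaw -170.4 F [-0.4  0.2  0.3] w 1.003 g 0.0 q [ 0.67 -0.34 -0.4  -0.   -1.51 -0.5 ]
 row [0.06, -0.11, 8.8] [0.005, -0.002, 0.0] n>= 3
 row [0.05, -0.13, 13.0] [0.005, -0.002, 0.0] n>= 4
```

{"fn": "carry_out", "kwargs": {"deltas": [[0,-0.2,4,0.005,-0.002,0],[0,-0.2,8,0.005,-0.002,0],[-0.05,-0.2,11,0.005,-0.002,0],[-0.05,-0.2,12.2,0.005,-0.002,0],[-0.05,-0.2,12.6,0.005,-0.002,0],[-0.05,-0.2,12.8,0.005,-0.002,0],[-0.05,-0.2,12.8,0.005,-0.002,0],[-0.05,-0.2,12.8,0.005,-0.002,0]]}}

```text
time: 7.68
tool_pos: [0.451, 0.1048, 0.0224]
eef_rot: [[0.166, -0.986, 0.004], [-0.986, -0.166, 0.001], [-0.001, -0.004, -1.0]]
force: [0.5, -1.0, -0.3]
gripper_width: 0.996
grasp_force: 0.0
```

{"fn": "carry_out", "kwargs": {"deltas": [[0,0,0.15,0,0,0],[0,0,0.3,0,0,0],[0,0,0.3,0,0,0],[0,0,0.3,0,0,0]]}}

```text
time: 8.02
tool_pos: [0.4499, 0.1042, 0.0175]
eef_rot: [[0.165, -0.986, 0.001], [-0.986, -0.165, -0.0], [0.0, -0.001, -1.0]]
force: [-0.3, -0.8, 0.8]
gripper_width: 0.998
grasp_force: 0.0
```

{"fn": "carry_out", "kwargs": {"deltas": [[0,0,0,0,0,0],[0,0,0,0,0,0],[0,0,0,0,0,0],[0,0,0,0,0,0],[0,0,0,0,0,0],[0,0,0,0,0,0]], "jaw": 0}}

```text
time: 8.52
tool_pos: [0.4503, 0.1043, 0.0179]
eef_rot: [[0.166, -0.986, 0.002], [-0.986, -0.166, -0.0], [0.0, -0.002, -1.0]]
force: [0.1, 0.8, 5.3]
gripper_width: 0.687
grasp_force: 67.6
```

{"fn": "carry_out", "kwargs": {"deltas": [[0,0,-1,0,0,0],[0,0,-3,0,0,0],[0,0,-6,0,0,0],[0,0,-10,0,0,0],[0,0,-12,0,0,0],[0,0,-12,0,0,0]]}}

```text
time: 9.02
tool_pos: [0.4514, 0.1048, 0.1425]
eef_rot: [[0.165, -0.986, 0.007], [-0.986, -0.165, 0.003], [-0.002, -0.007, -1.0]]
force: [0.8, -1.0, -2.4]
gripper_width: 0.686
grasp_force: 66.8
```

```bash
python3 - <<'E'
from h import *
st()
for n,s in [('scene',(359,250)),('side',(366,234))]:
    im,P=pts(n);rect(P,comp((im.max(2)<70)&(P[...,2]<.012),*s),'tray'+n)
    cv2.imwrite('pics/'+n+'3.png',im[...,::-1])
plan(640,-83,130,84.7)
plan(640,-83,60,84.7)
E
```

```text
t 9.02 tcp [451.4 104.8 142.5] yaw -170.5 F [ 0.8 -1.  -2.4] w 0.686 g 66.8 q [ 0.67 -0.34 -0.42  0.   -1.49 -0.5 ]
trayscene c [640.  -82.8] wh [ 88.4 186.5] long-axis deg -4.8 n 1396
trayside c [640.  -83.7] wh [ 88.4 187. ] long-axis deg -5.9 n 1085
 row [21.63, -15.74, 0.64] [0.0, 0.001, -1.312] n>= 11
 row [21.64, -15.74, 7.64] [0.0, 0.001, -1.312] n>= 11
```

View pics/side3.png

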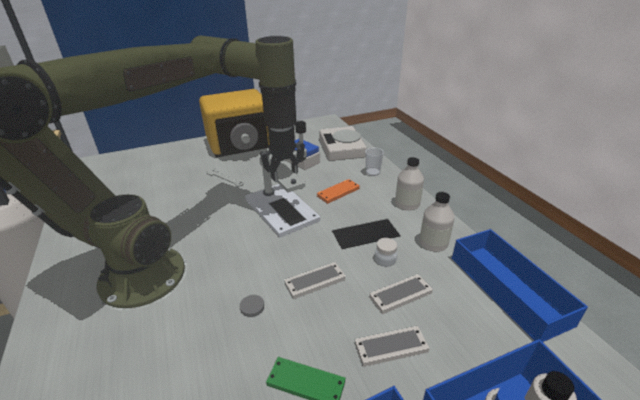

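```bash
python3 - <<'E'
from h import *
P=np.load('scene1.npz')['P']
m=(abs(P[...,0]-.62)<.15)&(P[...,1]<-.12)&(P[...,1]>-.27)&(P[...,2]>.025)
q=P[m]*1000;print(q.min(0),q.max(0),np.median(q,0))
E
```

```text
[ 608.49178948 -234.78104164   25.04352761] [ 769.65648338 -176.56725915  116.61868018] [ 642.19324783 -209.89430972   57.52096049]
```

{"fn": "carry_out", "kwargs": {"deltas": [[2,-1.5,0,0,0,-0.12],[4,-3,0,0,0,-0.24],[6,-4.5,0,0,0,-0.36],[8,-6,0,0,0,-0.48],[10,-7.5,0,0,0,-0.6],[12,-9,0,0,0,-0.72],[14,-10.5,0,0,0,-0.84],[16,-12,0,0,0,-0.96],[18,-13.3,0,0,0,-1.08],[20,-14.5,0,0,0,-1.2],[21.6,-15.7,0,0,0,-1.312],[21.6,-15.7,3,0,0,-1.312],[21.6,-15.7,4,0,0,-1.312],[21.6,-15.7,4,0,0,-1.312]]}}

```text
time: 10.28
tool_pos: [0.6364, -0.0827, 0.09]
eef_rot: [[0.995, -0.094, -0.012], [-0.094, -0.996, 0.0], [-0.012, 0.001, -1.0]]
force: [-0.9, 1.3, -4.1]
gripper_width: 0.689
grasp_force: 66.6
```

```bash
python3 - <<'E'
from h import *
st()
im,P=pts('side');rect(P,comp((im.max(2)<70)&(P[...,2]<.012),345,240),'tray');cv2.imwrite('pics/s4.png',cv2.resize(im[140:300,260:480],None,fx=3,fy=3)[...,::-1])
plan(640,-83,30,84.7);plan(640,-83,6,84.7)
E
```

```text
t 10.28 tcp [636.4 -82.7  90. ] yaw -95.4 F [-0.9  1.3 -4.1] w 0.689 g 66.6 q [ 0.18  0.19 -0.01 -0.   -1.38  1.3 ]
tray c [639.9 -81.5] wh [ 92.2 186.5] long-axis deg -4.6 n 1099
 row [0.28, -0.01, 6.32] [0.001, 0.007, -0.001] n>= 2
 row [0.3, -0.01, 8.72] [0.001, 0.007, -0.001] n>= 3
```

View pics/s4.png

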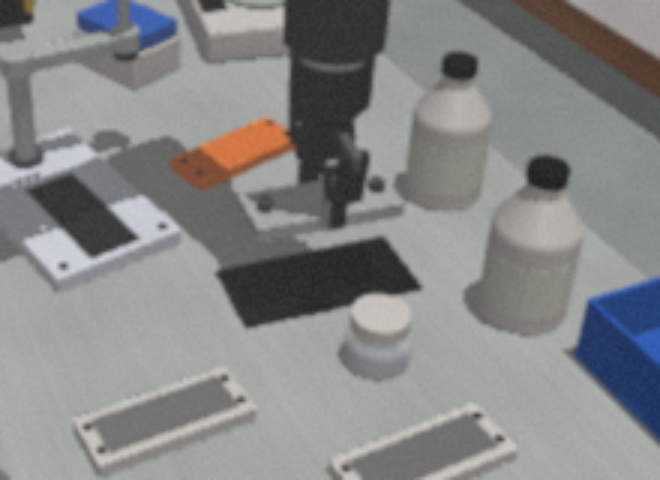

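The plate is held level above the tray. Nothing is in the way, and the jar stays clear at y of about -176 or less. I lower the plate.

{"fn": "carry_out", "kwargs": {"deltas": [[0.1,0,3,0.001,0.007,0],[0.2,0,6,0.001,0.007,0],[0.3,0,7.4,0.001,0.007,0],[0.3,0,7.9,0.001,0.007,0],[0.3,0,8.2,0.001,0.007,0],[0.3,0,8.4,0.001,0.007,0],[0.3,0,8.5,0.001,0.007,0],[0.3,0,8.5,0.001,0.007,0],[0.3,0,8.5,0.001,0.007,0]]}}

```text
time: 11.08
tool_pos: [0.6439, -0.0832, 0.0137]
eef_rot: [[0.996, -0.093, 0.009], [-0.093, -0.996, 0.0], [0.009, -0.001, -1.0]]
force: [0.7, 0.8, -4.0]
gripper_width: 0.686
grasp_force: 66.6
```

{"fn": "carry_out", "kwargs": {"deltas": [[0,0,0.1,0,0,0],[0,0,0.2,0,0,0],[0,0,0.2,0,0,0],[0,0,0.2,0,0,0]]}}

```text
time: 11.42
tool_pos: [0.6432, -0.0833, 0.0103]
eef_rot: [[0.996, -0.093, 0.007], [-0.093, -0.996, -0.0], [0.007, -0.001, -1.0]]
force: [0.5, -0.6, -3.3]
gripper_width: 0.683
grasp_force: 66.6
```

{"fn": "carry_out", "kwargs": {"deltas": [[0,0,0.2,0,0,0],[0,0,0.4,0,0,0],[0,0,0.5,0,0,0],[0,0,0.5,0,0,0],[0,0,0.5,0,0,0]]}}

```text
time: 11.83
tool_pos: [0.6432, -0.0833, 0.0052]
eef_rot: [[0.996, -0.093, 0.007], [-0.093, -0.996, -0.0], [0.007, -0.001, -1.0]]
force: [0.1, -0.4, -3.5]
gripper_width: 0.684
grasp_force: 66.6
```

{"fn": "carry_out", "kwargs": {"deltas": [[0,0,0.1,0,0,0],[0,0,0.2,0,0,0],[0,0,0.2,0,0,0],[0,0,0.2,0,0,0]]}}

```text
time: 12.17
tool_pos: [0.6434, -0.0832, 0.0035]
eef_rot: [[0.996, -0.093, 0.008], [-0.093, -0.996, -0.0], [0.008, -0.001, -1.0]]
force: [0.2, 0.2, -3.3]
gripper_width: 0.683
grasp_force: 66.7
```

{"fn": "carry_out", "kwargs": {"deltas": [[0,0,0.1,0,0,0],[0,0,0.15,0,0,0],[0,0,0.15,0,0,0],[0,0,0.15,0,0,0]]}}

```text
time: 12.5
tool_pos: [0.6436, -0.0833, 0.003]
eef_rot: [[0.996, -0.092, 0.008], [-0.092, -0.996, -0.0], [0.008, -0.0, -1.0]]
force: [-3.9, 1.3, 5.3]
gripper_width: 0.681
grasp_force: 67.8
```

{"fn": "carry_out", "kwargs": {"deltas": [[0,0,0,0,0,0],[0,0,0,0,0,0],[0,0,0,0,0,0],[0,0,0,0,0,0],[0,0,0,0,0,0],[0,0,-3,0,0,0],[0,0,-6,0,0,0],[0,0,-10,0,0,0],[0,0,-14,0,0,0],[0,0,-14,0,0,0]], "jaw": 1}}

```text
time: 13.33
tool_pos: [0.6461, -0.0842, 0.153]
eef_rot: [[0.995, -0.092, 0.023], [-0.092, -0.996, -0.002], [0.023, -0.0, -1.0]]
force: [0.6, -0.1, 2.9]
gripper_width: 0.998
grasp_force: 0.0
```

```bash
python3 - <<'E'
from h import *
st()
for n in ['scene','side']:
    im,P=pts(n);z=P[...,2]
    w=(abs(P[...,0]-.64)<.1)&(abs(P[...,1]+.083)<.06)
    rect(P,w&(z>.016)&(z<.026),'plate '+n)
    w=(abs(P[...,0]-.447)<.09)&(abs(P[...,1]-.1)<.12)&(abs(z-.02)<.006)
    g=im.max(2);b=w&(g<50);k,l,s,c=cv2.connectedComponentsWithStats(b.astype(np.uint8));i=1+np.argmax(s[1:,4]);rect(P,l==i,'pad '+n)
# look at pad from above with wrist: camera 0.06 behind
plan(455,60,230,11)
E
```

```text
t 13.33 tcp [646.1 -84.2 153. ] yaw -95.3 F [ 0.6 -0.1  2.9] w 0.998 g 0.0 q [ 0.18  0.16  0.07  0.01 -1.46  1.3 ]
plate scene c [641.3 -84.5] wh [ 64.2 151.8] long-axis deg -6.0 n 727
pad scene c [447.7 102.8] wh [ 56.8 143. ] long-axis deg -78.2 n 486
plate side c [641.9 -84.4] wh [ 66.3 150. ] long-axis deg -5.9 n 662
pad side c [447.2 150.3] wh [8.8 0. ] long-axis deg -84.7 n 2
 row [-19.99, -12.52, -8.76] [-0.01, -0.01, 1.286] n>= 11
```

{"fn": "carry_out", "kwargs": {"deltas": [[-2,-1.3,-0.5,-0.01,-0.01,0.12],[-4,-2.5,-1,-0.01,-0.01,0.24],[-7,-4,-1.5,-0.01,-0.01,0.36],[-10,-6,-2,-0.01,-0.01,0.48],[-13,-8,-2.5,-0.01,-0.01,0.6],[-15,-9,-3,-0.01,-0.01,0.72],[-17,-10,-3.5,-0.01,-0.01,0.84],[-19,-11.5,-4,-0.01,-0.01,0.96],[-20,-12.5,-5,-0.01,-0.01,1.08],[-20,-12.5,-6,-0.01,-0.01,1.2],[-20,-12.5,-7,-0.01,-0.01,1.286],[-20,-12.5,-7,-0.01,-0.01,1.286],[-20,-12.5,-7,-0.01,-0.01,1.286]]}}

```text
time: 14.52
tool_pos: [0.4541, 0.0599, 0.2095]
eef_rot: [[0.194, -0.981, -0.006], [-0.981, -0.194, -0.001], [-0.001, 0.006, -1.0]]
force: [-0.1, -0.3, -0.8]
gripper_width: 0.999
grasp_force: 0.0
```

```bash
python3 - <<'E'
from h import *
st()
im,P=pts('wrist');cv2.imwrite('pics/w3.png',im[...,::-1]);z=P[...,2]
w=(abs(P[...,0]-.45)<.09)&(abs(P[...,1]-.103)<.12)&(abs(z-.02)<.008)
b=w&(im.max(2)<55);k,l,s,c=cv2.connectedComponentsWithStats(b.astype(np.uint8));i=1+np.argmax(s[1:,4]);rect(P,l==i,'pad');print(s[i])
# corners via pixel contour
(c,wh,a)=cv2.minAreaRect(np.argwhere(l==i)[:,::-1].astype(np.float32));print(c)
h=cv2.convexHull(np.argwhere(l==i)[:,::-1].astype(np.int32));ap=cv2.approxPolyDP(h,8,True)[:,0];q=px('wrist',ap,.02);print(ap.tolist(),np.round(q,1).tolist(),q.mean(0))
plan(425,-204,150,93.2)
E
```

```text
t 14.52 tcp [454.1  59.9 209.5] yaw -168.8 F [-0.1 -0.3 -0.8] w 0.999 g 0.0 q [ 0.57 -0.34 -0.3  -0.   -1.62 -0.38]
pad c [448.8 104.3] wh [ 58.5 148. ] long-axis deg -78.4 n 8012
[ 282  142   60  140 8012]
(311.5, 211.5)
[[341, 142], [338, 281], [287, 281], [282, 142]] [[435.2, 26.4], [407.0, 170.2], [460.1, 180.6], [490.2, 37.3]] [448.09575444 103.63137256]
 row [25.32, 7.9, 5.95] [0.006, 0.006, -1.432] n>= 12
```

View pics/w3.png

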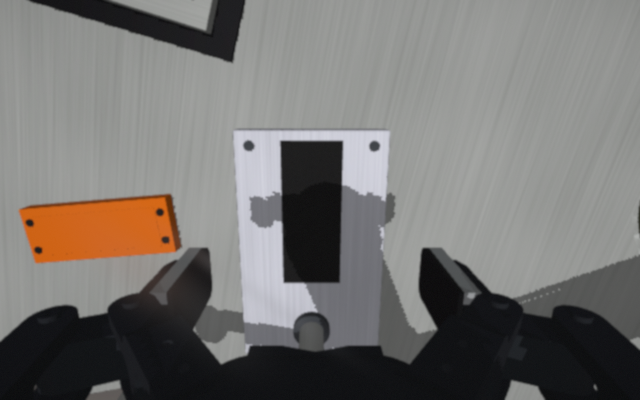

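The wrist view shows the pad's corners at (341,142), (338,281), (287,281) and (282,142), so the pad centre is at about (448.6,103.5) and 101.2°. Next is the first cassette (scene pixel (281,246), white with a grey face).

{"fn": "carry_out", "kwargs": {"deltas": [[25.3,7.9,6,0.006,0.006,-0.12],[25.3,7.9,6,0.006,0.006,-0.24],[25.3,7.9,6,0.006,0.006,-0.36],[25.3,7.9,6,0.006,0.006,-0.48],[25.3,7.9,6,0.006,0.006,-0.6],[25.3,7.9,6,0.006,0.006,-0.72],[25.3,7.9,6,0.006,0.006,-0.84],[25.3,7.9,6,0.006,0.006,-0.96],[25.3,7.9,6,0.006,0.006,-1.08],[25.3,7.9,6,0.006,0.006,-1.2],[25.3,7.9,6,0.006,0.006,-1.32],[25.3,7.9,6,0.006,0.006,-1.432],[25.3,7.9,6,0.006,0.006,-1.432],[25.3,7.9,6,0.006,0.006,-1.432],[25.3,7.9,6,0.006,0.006,-1.432]]}}

```text
time: 15.82
tool_pos: [0.4241, -0.2038, 0.1496]
eef_rot: [[0.999, 0.052, 0.0], [0.052, -0.999, 0.001], [0.0, -0.001, -1.0]]
force: [-1.2, -0.5, -0.1]
gripper_width: 1.005
grasp_force: 0.0
```

```bash
cat >> h.py <<'E'
HY=np.radians(101.2);PAD=np.array([448.6,103.5]);PIL=PAD+130*np.array([np.cos(HY),np.sin(HY)])
def wcas(x,y,zl=.010,zh=.022,fn=None):
    im,P=pts('wrist');z=P[...,2]
    if fn: cv2.imwrite(fn,im[...,::-1])
    m=(np.hypot(P[...,0]-x/1000,P[...,1]-y/1000)<.1)&(z>zl)&(z<zh)
    k,l,s,c=cv2.connectedComponentsWithStats(m.astype(np.uint8));i=1+np.argmax(s[1:,4]);print('bbox',s[i]);return rect(P,l==i,'wristcas')
E
python3 - <<'E'
from h import *
st();c,a=wcas(424.7,-203.8,fn='pics/w4.png')
plan(424.7,-203.8,20,93.2)
E
```

```text
t 15.82 tcp [ 424.1 -203.8  149.6] yaw -87.0 F [-1.2 -0.5 -0.1] w 1.005 g 0.0 q [-0.02 -0.31 -0.38 -0.   -1.5   1.64]
bbox [  275    90    78   179 13050]
wristcas c [ 426.  -202.6] wh [149.9  60.1] long-axis deg 3.6 n 13050
 row [0.04, 0.01, 12.98] [-0.0, -0.001, -0.004] n>= 4
```

{"fn": "carry_out", "kwargs": {"deltas": [[0.1,0,4,0,0,0],[0.14,0,8,0,0,0],[0.14,-0.05,11.5,0,0,0],[0.14,-0.05,13.5,0,0,0],[0.14,-0.05,14.5,0,0,0],[0.14,-0.05,14.8,0,0,0],[0.14,-0.05,14.8,0,0,0],[0.14,-0.05,14.8,0,0,0]]}}

```text
time: 16.53
tool_pos: [0.4274, -0.2034, 0.0045]
eef_rot: [[0.999, 0.053, 0.005], [0.053, -0.999, -0.001], [0.004, 0.001, -1.0]]
force: [-0.7, -1.0, -0.9]
gripper_width: 1.001
grasp_force: 0.0
```

{"fn": "carry_out", "kwargs": {"deltas": [[0,0,0,0,0,0],[0,0,0,0,0,0],[0,0,0,0,0,0],[0,0,0,0,0,0],[0,0,0,0,0,0],[0,0,0,0,0,0]], "jaw": 0}}

```text
time: 17.03
tool_pos: [0.4275, -0.2034, 0.0047]
eef_rot: [[0.999, 0.053, 0.005], [0.053, -0.999, -0.001], [0.005, 0.001, -1.0]]
force: [-0.9, 0.9, 6.8]
gripper_width: 0.676
grasp_force: 64.8
```

{"fn": "carry_out", "kwargs": {"deltas": [[0,0,-1,0,0,0],[0,0,-3,0,0,0],[0,0,-6,0,0,0],[0,0,-10,0,0,0],[0,0,-12,0,0,0],[0,0,-12,0,0,0]]}}

```text
time: 17.53
tool_pos: [0.4284, -0.204, 0.1295]
eef_rot: [[0.999, 0.053, 0.011], [0.053, -0.999, -0.002], [0.011, 0.003, -1.0]]
force: [0.9, -0.2, -1.4]
gripper_width: 0.678
grasp_force: 64.6
```

```bash
python3 - <<'E'
from h import *
st()
plan(*PAD,125,11.2)
E
```

```text
t 17.53 tcp [ 428.4 -204.   129.5] yaw -86.9 F [ 0.9 -0.2 -1.4] w 0.678 g 64.6 q [-0.02 -0.31 -0.41  0.   -1.45  1.64]
 row [3.65, -30.6, 0.4] [-0.006, -0.011, 1.429] n>= 12
```

{"fn": "carry_out", "kwargs": {"deltas": [[3.67,-30.44,0,-0.006,-0.011,0.12],[3.67,-30.44,0,-0.006,-0.011,0.24],[3.67,-30.44,0,-0.006,-0.011,0.36],[3.67,-30.44,0,-0.006,-0.011,0.48],[3.67,-30.44,0,-0.006,-0.011,0.6],[3.67,-30.44,0,-0.006,-0.011,0.72],[3.67,-30.44,0,-0.006,-0.011,0.84],[3.67,-30.44,0,-0.006,-0.011,0.96],[3.67,-30.44,0,-0.006,-0.011,1.08],[3.67,-30.44,0,-0.006,-0.011,1.2],[3.67,-30.44,0,-0.006,-0.011,1.32],[3.67,-30.44,0,-0.006,-0.011,1.429],[3.67,-30.44,0,-0.006,-0.011,1.429],[3.67,-30.44,0,-0.006,-0.011,1.429],[3.67,-30.44,0,-0.006,-0.011,1.429]]}}

```text
time: 18.78
tool_pos: [0.4462, 0.1027, 0.1226]
eef_rot: [[0.197, -0.98, -0.01], [-0.98, -0.197, 0.002], [-0.004, 0.009, -1.0]]
force: [-0.3, 0.0, -1.5]
gripper_width: 0.681
grasp_force: 64.7
```

```bash
python3 - <<'E'
from h import *
st();wcas(448,101,.10,.155)
plan(448.9,101.8,60,11.2);plan(448.9,101.8,28,11.2)
E
```

```text
t 18.78 tcp [446.2 102.7 122.6] yaw -168.7 F [-0.3  0.  -1.5] w 0.681 g 64.7 q [ 0.66 -0.33 -0.44 -0.01 -1.47 -0.46]
bbox [  193    83   242   269 41807]
wristcas c [450.7  88.2] wh [ 85.6 114. ] long-axis deg -79.1 n 41807
 row [0.16, -0.3, 6.27] [0.009, 0.004, 0.002] n>= 2
 row [0.17, -0.33, 9.47] [0.009, 0.004, 0.002] n>= 3
```

{"fn": "carry_out", "kwargs": {"deltas": [[0.17,-0.3,3,0.009,0.004,0],[0.17,-0.3,6,0.009,0.004,0],[0.17,-0.3,8,0.009,0.004,0],[0.17,-0.3,8.8,0.009,0.004,0],[0.17,-0.3,9.2,0.009,0.004,0],[0.17,-0.3,9.2,0.009,0.004,0],[0.17,-0.3,9.2,0.009,0.004,0],[0.17,-0.3,9.2,0.009,0.004,0]]}}

```text
time: 19.5
tool_pos: [0.4499, 0.1023, 0.0326]
eef_rot: [[0.194, -0.981, 0.003], [-0.981, -0.194, 0.001], [-0.001, -0.003, -1.0]]
force: [-0.3, -0.5, -1.2]
gripper_width: 0.68
grasp_force: 64.7
```

```bash
python3 - <<'E'
from h import *
st()
plan(448.9,101.8,25,11.2)
E
```

```text
t 19.5 tcp [449.9 102.3  32.6] yaw -168.8 F [-0.3 -0.5 -1.2] w 0.68 g 64.7 q [ 0.66 -0.28 -0.58  0.   -1.28 -0.47]
 row [0.03, 0.11, 0.76] [-0.003, 0.001, 0.0] n>= 1
```

{"fn": "carry_out", "kwargs": {"deltas": [[0.03,0.1,0.3,-0.002,0,0],[0.03,0.1,0.5,-0.002,0,0],[0.03,0.1,0.65,-0.002,0,0],[0.03,0.1,0.7,-0.002,0,0],[0.03,0.1,0.75,-0.002,0,0],[0.03,0.1,0.75,-0.002,0,0]]}}

```text
time: 20.0
tool_pos: [0.4482, 0.1015, 0.0248]
eef_rot: [[0.194, -0.981, -0.001], [-0.981, -0.194, -0.001], [0.0, 0.001, -1.0]]
force: [-6.4, 0.3, 7.3]
gripper_width: 0.678
grasp_force: 65.6
```

{"fn": "carry_out", "kwargs": {"deltas": [[0,0,0.05,0,0,0],[0,0,0.1,0,0,0],[0,0,0.1,0,0,0]]}}

```text
time: 20.25
tool_pos: [0.4482, 0.1015, 0.0247]
eef_rot: [[0.194, -0.981, -0.001], [-0.981, -0.194, -0.001], [0.001, 0.001, -1.0]]
force: [-9.2, -0.7, 12.4]
gripper_width: 0.676
grasp_force: 66.3
```

{"fn": "carry_out", "kwargs": {"deltas": [[0,0,-0.1,0,0,0],[0,0,-0.1,0,0,0],[0,0,-0.1,0,0,0],[0,0,-0.1,0,0,0],[0,0,-0.1,0,0,0],[0,0,-3,0,0,0],[0,0,-6,0,0,0],[0,0,-10,0,0,0],[0,0,-14,0,0,0],[2,0,-16,0,0,0],[4.5,0,-18,0,0,0],[4.5,0,-18,0,0,0],[4.5,0,-18,0,0,0]], "jaw": 1}}

```text
time: 21.33
tool_pos: [0.4576, 0.0568, 0.2035]
eef_rot: [[0.192, -0.981, 0.0], [-0.981, -0.192, 0.001], [-0.001, -0.001, -1.0]]
force: [-0.2, 0.3, -1.2]
gripper_width: 0.999
grasp_force: 0.0
```

```bash
cat >> h.py <<'E'
def pile(top):
    u=np.array([[np.sin(HY),-np.cos(HY)],[np.cos(HY),np.sin(HY)]])
    for n in ['wrist','scene']:
        im,P=pts(n);z=P[...,2];m=(abs(P[...,0]-.4486)<.09)&(abs(P[...,1]-.1035)<.083)&(abs(z-top)<.006)
        k,l,s,c=cv2.connectedComponentsWithStats(m.astype(np.uint8));i=1+np.argmax(s[1:,4]);c,a=rect(P,l==i,'top '+n)
        off=(1.3,1.1) if n!='wrist' else (0,0)
        print('  in holder frame',np.round(u@(np.array(c)+off-PAD),1),'dang',round(a%180-np.degrees(HY),1))
    return im
E
python3 - <<'E'
from h import *
st();pile(.036)
plan(606.8,-331.4,150,93)
E
```

```text
t 21.33 tcp [457.6  56.8 203.5] yaw -168.9 F [-0.2  0.3 -1.2] w 0.999 g 0.0 q [ 0.56 -0.34 -0.31 -0.   -1.61 -0.37]
top wrist c [448.3 105.1] wh [ 60.1 150.2] long-axis deg -78.2 n 9413
  in holder frame [-0.   1.6] dang 0.6
top scene c [446.6 102.2] wh [ 61.7 153.1] long-axis deg -77.9 n 611
  in holder frame [-0.7 -0.1] dang 0.9
 row [41.05, -7.22, 5.11] [0.003, 0.002, -1.428] n>= 12
```

{"fn": "carry_out", "kwargs": {"deltas": [[4,-0.7,0,0,0,-0.12],[8,-1.4,0,0,0,-0.24],[12,-2.1,0,0,0,-0.36],[16,-2.8,0,0,0,-0.48],[20,-3.5,0,0,0,-0.6],[24,-4.2,0,0,0,-0.72],[28,-4.9,0,0,0,-0.84],[32,-5.6,1,0,0,-0.96],[36,-6.3,2,0,0,-1.08],[39,-7,3,0,0,-1.2],[41.05,-7.2,4,0,0,-1.32],[41.05,-7.2,5,0,0,-1.428],[41.05,-7.2,5,0,0,-1.428],[41.05,-7.2,5,0,0,-1.428],[41.05,-7.2,5,0,0,-1.428]]}}

```text
time: 22.68
tool_pos: [0.607, -0.3308, 0.1511]
eef_rot: [[0.999, 0.051, -0.004], [0.051, -0.999, -0.0], [-0.004, -0.0, -1.0]]
force: [0.3, 0.0, -0.0]
gripper_width: 1.003
grasp_force: 0.0
```

```bash
python3 - <<'E'
from h import *
st();c,a=wcas(606.8,-331.4)
plan(*c,4,90+a)
E
```

```text
t 22.68 tcp [ 607.  -330.8  151.1] yaw -87.1 F [ 0.3  0.  -0. ] w 1.003 g 0.0 q [-0.21  0.29  0.22  0.   -1.5   1.83]
bbox [  276    90    78   178 12936]
wristcas c [ 608.6 -329.9] wh [150.1  60.2] long-axis deg 3.4 n 12936
 row [0.16, -0.08, 14.82] [0.0, 0.002, -0.009] n>= 4
```

{"fn": "carry_out", "kwargs": {"deltas": [[0.1,-0.04,4,0,0,-0.008],[0.1,-0.04,8,0,0,-0.008],[0.1,-0.04,11.5,0,0,-0.008],[0.1,-0.04,13.5,0,0,-0.008],[0.1,-0.04,14.5,0,0,-0.008],[0.1,-0.04,14.7,0,0,-0.008],[0.1,-0.04,14.7,0,0,-0.008],[0.1,-0.04,14.7,0,0,-0.008]]}}

```text
time: 23.4
tool_pos: [0.6093, -0.3314, 0.0083]
eef_rot: [[0.998, 0.06, 0.002], [0.06, -0.998, -0.002], [0.002, 0.002, -1.0]]
force: [0.5, 0.3, 1.5]
gripper_width: 1.003
grasp_force: 0.0
```

{"fn": "carry_out", "kwargs": {"deltas": [[0,0,0,0,0,0],[0,0,0,0,0,0],[0,0,0,0,0,0],[0,0,0,0,0,0],[0,0,0,0,0,0],[0,0,0,0,0,0]], "jaw": 0}}

```text
time: 23.9
tool_pos: [0.6091, -0.3316, 0.008]
eef_rot: [[0.998, 0.06, 0.002], [0.06, -0.998, -0.002], [0.002, 0.002, -1.0]]
force: [-0.5, 1.6, 6.0]
gripper_width: 0.668
grasp_force: 64.3
```

{"fn": "carry_out", "kwargs": {"deltas": [[0,0,-1,0,0,0],[0,0,-3,0,0,0],[0,0,-6,0,0,0],[0,0,-10,0,0,0],[0,0,-13,0,0,0],[0,0,-13,0,0,0]]}}

```text
time: 24.4
tool_pos: [0.6106, -0.3329, 0.1454]
eef_rot: [[0.998, 0.06, 0.01], [0.06, -0.998, -0.006], [0.01, 0.007, -1.0]]
force: [1.2, -0.7, 0.2]
gripper_width: 0.669
grasp_force: 64.3
```

```bash
python3 - <<'E'
from h import *
st()
plan(448.9,101.8,135,11.2)
E
```

```text
t 24.4 tcp [ 610.6 -332.9  145.4] yaw -86.6 F [ 1.2 -0.7  0.2] w 0.669 g 64.3 q [-0.21  0.29  0.2   0.   -1.48  1.84]
 row [-13.53, -44.37, 0.61] [-0.001, -0.013, 1.436] n>= 12
```

```bash
python3 - <<'E'
from h import *
im,_=get_image('side');w,_=get_image('wrist')
o=np.zeros((400,790,3),np.uint8);o[:,:390]=cv2.resize(im[140:340,290:485],(390,400));o[:250,390:]=cv2.resize(w,(400,250));cv2.imwrite('pics/c5.png',o[...,::-1])
E
```

```text
(no output)
```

View pics/c5.png

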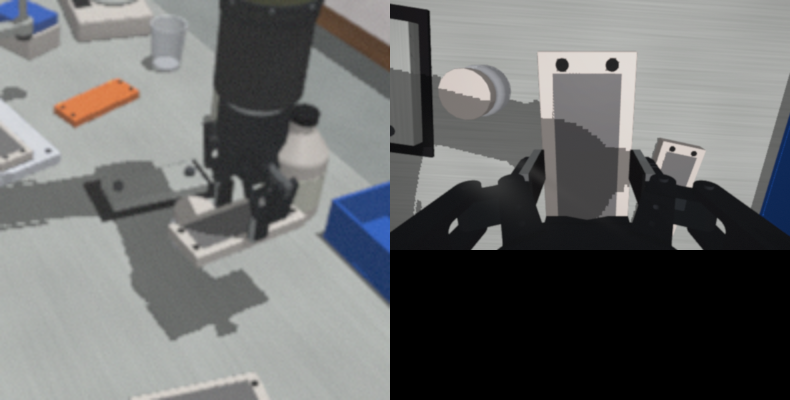

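The cassette is held squarely, and the third cassette shows behind it at about (680,165) in the composite.

{"fn": "carry_out", "kwargs": {"deltas": [[-1.2,-3.9,0,-0.001,-0.013,0.12],[-2.4,-7.8,0,-0.001,-0.013,0.24],[-3.6,-11.7,0,-0.001,-0.013,0.36],[-4.8,-15.6,0,-0.001,-0.013,0.48],[-6,-19.5,0,-0.001,-0.013,0.6],[-7.2,-23.4,0,-0.001,-0.013,0.72],[-8.4,-27.3,0,-0.001,-0.013,0.84],[-9.6,-31.2,0,-0.001,-0.013,0.96],[-10.8,-35.1,0,-0.001,-0.013,1.08],[-12,-39,0,-0.001,-0.013,1.2],[-13,-42.5,0,-0.001,-0.013,1.32],[-13.5,-44.4,0,-0.001,-0.013,1.436],[-13.5,-44.4,0,-0.001,-0.013,1.436],[-13.5,-44.4,0,-0.001,-0.013,1.436],[-13.5,-44.4,0,-0.001,-0.013,1.436]]}}

```text
time: 25.75
tool_pos: [0.4458, 0.1042, 0.1342]
eef_rot: [[0.197, -0.98, -0.014], [-0.98, -0.197, 0.005], [-0.008, 0.012, -1.0]]
force: [0.9, 0.1, -1.2]
gripper_width: 0.666
grasp_force: 64.5
```

```bash
python3 - <<'E'
from h import *
st()
plan(448.9,102,50,11.2)
E
```

```text
t 25.75 tcp [445.8 104.2 134.2] yaw -168.6 F [ 0.9  0.1 -1.2] w 0.666 g 64.5 q [ 0.66 -0.33 -0.42 -0.01 -1.49 -0.46]
 row [0.35, -0.37, 8.41] [0.012, 0.008, 0.003] n>= 3
```

{"fn": "carry_out", "kwargs": {"deltas": [[0.3,-0.3,3,0.012,0.008,0.003],[0.3,-0.3,6,0.012,0.008,0.003],[0.3,-0.3,7.6,0.012,0.008,0.003],[0.3,-0.3,8.2,0.012,0.008,0.003],[0.3,-0.3,8.4,0.012,0.008,0.003],[0.3,-0.3,8.4,0.012,0.008,0.003],[0.3,-0.3,8.4,0.012,0.008,0.003]]}}

```text
time: 26.33
tool_pos: [0.45, 0.1021, 0.0527]
eef_rot: [[0.191, -0.982, 0.004], [-0.982, -0.191, 0.001], [-0.0, -0.004, -1.0]]
force: [0.6, 1.1, -1.1]
gripper_width: 0.67
grasp_force: 64.5
```

```bash
python3 - <<'E'
from h import *
st()
plan(448.9,102,44,11.2)
E
```

```text
t 26.33 tcp [450.  102.1  52.7] yaw -169.0 F [ 0.6  1.1 -1.1] w 0.67 g 64.5 q [ 0.66 -0.3  -0.55  0.   -1.32 -0.47]
 row [-0.01, 0.11, 0.87] [-0.004, 0.0, -0.004] n>= 1
```

{"fn": "carry_out", "kwargs": {"deltas": [[0,0.08,0.3,-0.003,0,-0.004],[0,0.08,0.5,-0.003,0,-0.004],[0,0.08,0.65,-0.003,0,-0.004],[0,0.08,0.75,-0.003,0,-0.004],[0,0.08,0.85,-0.003,0,-0.004],[0,0.08,0.9,-0.003,0,-0.004],[0,0.08,0.9,-0.003,0,-0.004]]}}

```text
time: 26.92
tool_pos: [0.4485, 0.1021, 0.0439]
eef_rot: [[0.195, -0.981, -0.001], [-0.981, -0.195, -0.0], [0.0, 0.001, -1.0]]
force: [-6.3, -0.1, 7.9]
gripper_width: 0.671
grasp_force: 65.7
```

Landed. I release, retreat and check the pile.

{"fn": "carry_out", "kwargs": {"deltas": [[0,0,-0.05,0,0,0],[0,0,-0.05,0,0,0],[0,0,-0.05,0,0,0],[0,0,-0.05,0,0,0],[0,0,-0.05,0,0,0],[0,0,-3,0,0,0],[0,0,-6,0,0,0],[0,0,-10,0,0,0],[0,0,-14,0,0,0],[2,0,-16,0,0,0],[4.5,0,-17,0,0,0],[4.5,0,-17,0,0,0],[4.5,0,-17,0,0,0]], "jaw": 1}}

```text
time: 28.0
tool_pos: [0.4577, 0.0574, 0.2129]
eef_rot: [[0.193, -0.981, -0.0], [-0.981, -0.193, 0.001], [-0.001, -0.0, -1.0]]
force: [-0.3, 0.5, -0.9]
gripper_width: 1.003
grasp_force: 0.0
```

```bash
python3 - <<'E'
from h import *
st();im=pile(.052)
plan(506.7,-452,150,80.8)
E
```

```text
t 28.0 tcp [457.7  57.4 212.9] yaw -168.9 F [-0.3  0.5 -0.9] w 1.003 g 0.0 q [ 0.56 -0.34 -0.29 -0.   -1.62 -0.37]
top wrist c [449. 105.] wh [ 60.1 150.6] long-axis deg -78.8 n 9823
  in holder frame [0.7 1.4] dang 0.0
top scene c [446.8 102.7] wh [ 60.8 153.5] long-axis deg -78.9 n 634
  in holder frame [-0.4  0.4] dang -0.1
 row [51.0, 5.03, 6.14] [0.002, 0.002, -1.215] n>= 13
```

{"fn": "carry_out", "kwargs": {"deltas": [[4,0.4,0.5,0,0,-0.1],[8,0.8,1,0,0,-0.2],[12,1.2,1.5,0,0,-0.3],[16,1.6,2,0,0,-0.4],[20,2,2.5,0,0,-0.5],[24,2.4,3,0,0,-0.6],[28,2.8,3.5,0,0,-0.7],[32,3.2,4,0,0,-0.8],[36,3.6,4.5,0,0,-0.9],[40,4,5,0,0,-1],[44,4.4,5.5,0,0,-1.1],[48,4.8,6,0,0,-1.215],[51,5,6.1,0,0,-1.215],[51,5,6.1,0,0,-1.215],[51,5,6.1,0,0,-1.215],[51,5,6.1,0,0,-1.215],[51,5,6.1,0,0,-1.215]]}}

```text
time: 29.52
tool_pos: [0.508, -0.4509, 0.1516]
eef_rot: [[0.987, -0.158, -0.001], [-0.158, -0.987, -0.0], [-0.001, 0.0, -1.0]]
force: [0.2, 0.2, -0.1]
gripper_width: 1.004
grasp_force: 0.0
```

```bash
python3 - <<'E'
from h import *
st();c,a=wcas(506.7,-452)
plan(*c,4,90+a)
im,P=pts('side')
m=(abs(P[...,0]-.5)<.13)&(abs(P[...,1]+.45)<.12)&(P[...,2]>.024)&(P[...,2]<.1)
print(m.sum(), np.nanmin(P[m],0),np.nanmax(P[m],0))
E
```

```text
t 29.52 tcp [ 508.  -450.9  151.6] yaw -99.1 F [ 0.2  0.2 -0.1] w 1.004 g 0.0 q [-0.43  0.25  0.18  0.   -1.49  1.84]
bbox [  278    92    78   177 12841]
wristcas c [ 508.3 -450.7] wh [ 60.1 149.5] long-axis deg -9.1 n 12841
 row [0.02, -0.02, 14.82] [0.001, -0.0, 0.001] n>= 4Traceback (most recent call last):
  File "<stdin>", line 6, in <module>
    res = np.fmin.reduce(a, axis=axis, out=out, **kwargs)
ValueError: zero-size array to reduction operation fmin which has no identity
```

{"fn": "carry_out", "kwargs": {"deltas": [[0,0,4,0,0,0],[0,0,8,0,0,0],[0,0,11.5,0,0,0],[0,0,13.5,0,0,0],[0,0,14.7,0,0,0],[0,0,15.2,0,0,0],[0,0,15.2,0,0,0],[0,0,15.2,0,0,0]]}}

```text
time: 30.28
tool_pos: [0.5085, -0.4525, 0.0016]
eef_rot: [[0.987, -0.158, 0.001], [-0.158, -0.987, -0.002], [0.002, 0.002, -1.0]]
force: [0.5, 0.2, 0.5]
gripper_width: 0.995
grasp_force: 0.0
```

{"fn": "carry_out", "kwargs": {"deltas": [[0,0,0,0,0,0],[0,0,0,0,0,0],[0,0,0,0,0,0],[0,0,0,0,0,0],[0,0,0,0,0,0],[0,0,0,0,0,0]], "jaw": 0}}

```text
time: 30.78
tool_pos: [0.5084, -0.4528, 0.0017]
eef_rot: [[0.987, -0.159, 0.002], [-0.159, -0.987, -0.002], [0.002, 0.002, -1.0]]
force: [-0.1, 1.6, 6.5]
gripper_width: 0.683
grasp_force: 66.5
```

{"fn": "carry_out", "kwargs": {"deltas": [[0,0,-1,0,0,0],[0,0,-3,0,0,0],[0,0,-6,0,0,0],[0,0,-10,0,0,0],[0,0,-14,0,0,0],[0,0,-14,0,0,0]]}}

```text
time: 31.28
tool_pos: [0.5098, -0.4549, 0.1511]
eef_rot: [[0.987, -0.159, 0.01], [-0.159, -0.987, -0.01], [0.012, 0.008, -1.0]]
force: [0.8, -0.9, 1.7]
gripper_width: 0.682
grasp_force: 65.8
```

```bash
python3 - <<'E'
from h import *
st()
plan(448.9,102,140,11.2)
E
```

```text
t 31.28 tcp [ 509.8 -454.9  151.1] yaw -99.1 F [ 0.8 -0.9  1.7] w 0.682 g 65.8 q [-0.43  0.25  0.17  0.   -1.48  1.85]
 row [-14.88, -54.02, 0.49] [0.0, -0.015, 1.216] n>= 14
```

{"fn": "carry_out", "kwargs": {"deltas": [[-1.1,-3.9,0,0,-0.015,0.09],[-2.2,-7.8,0,0,-0.015,0.18],[-3.3,-11.7,0,0,-0.015,0.27],[-4.4,-15.6,0,0,-0.015,0.36],[-5.5,-19.5,0,0,-0.015,0.45],[-6.6,-23.4,0,0,-0.015,0.54],[-7.7,-27.3,0,0,-0.015,0.63],[-8.8,-31.2,0,0,-0.015,0.72],[-9.9,-35.1,0,0,-0.015,0.81],[-11,-39,0,0,-0.015,0.9],[-12.1,-43,0,0,-0.015,1.0],[-13.2,-47,0,0,-0.015,1.1],[-14.2,-51,0,0,-0.015,1.216],[-14.9,-54.1,0,0,-0.015,1.216],[-14.9,-54.1,0,0,-0.015,1.216],[-14.9,-54.1,0,0,-0.015,1.216],[-14.9,-54.1,0,0,-0.015,1.216]]}}

```text
time: 32.7
tool_pos: [0.4463, 0.1058, 0.1395]
eef_rot: [[0.195, -0.981, -0.011], [-0.981, -0.195, 0.01], [-0.012, 0.009, -1.0]]
force: [-0.7, 0.0, -1.3]
gripper_width: 0.679
grasp_force: 65.7
```

```bash
python3 - <<'E'
from h import *
st()
plan(448.7,102.8,60,11.2)
E
```

```text
t 32.7 tcp [446.3 105.8 139.5] yaw -168.8 F [-0.7  0.  -1.3] w 0.679 g 65.7 q [ 0.66 -0.34 -0.41 -0.01 -1.5  -0.47]
 row [0.43, -0.25, 7.94] [0.009, 0.012, 0.001] n>= 2
```

{"fn": "carry_out", "kwargs": {"deltas": [[0.38,-0.2,3,0.009,0.012,0.001],[0.38,-0.2,5.5,0.009,0.012,0.001],[0.38,-0.2,7,0.009,0.012,0.001],[0.38,-0.2,7.7,0.009,0.012,0.001],[0.38,-0.2,7.9,0.009,0.012,0.001],[0.38,-0.2,7.9,0.009,0.012,0.001],[0.38,-0.2,7.9,0.009,0.012,0.001]]}}

```text
time: 33.28
tool_pos: [0.4492, 0.103, 0.0618]
eef_rot: [[0.192, -0.981, 0.002], [-0.981, -0.192, 0.0], [-0.0, -0.002, -1.0]]
force: [-0.0, 0.7, -0.8]
gripper_width: 0.681
grasp_force: 65.7
```

```bash
python3 - <<'E'
from h import *
st()
plan(448.7,102.8,53.7,11.2)
E
```

```text
t 33.28 tcp [449.2 103.   61.8] yaw -168.9 F [-0.   0.7 -0.8] w 0.681 g 65.7 q [ 0.67 -0.31 -0.54  0.   -1.34 -0.47]
 row [0.01, 0.05, 0.81] [-0.002, 0.0, -0.002] n>= 1
```

{"fn": "carry_out", "kwargs": {"deltas": [[0,0.03,0.3,-0.002,0,-0.002],[0,0.03,0.5,-0.002,0,-0.002],[0,0.03,0.65,-0.002,0,-0.002],[0,0.03,0.75,-0.002,0,-0.002],[0,0.03,0.82,-0.002,0,-0.002],[0,0.03,0.82,-0.002,0,-0.002]]}}

```text
time: 33.78
tool_pos: [0.4482, 0.1033, 0.0537]
eef_rot: [[0.195, -0.981, -0.001], [-0.981, -0.195, -0.001], [0.0, 0.001, -1.0]]
force: [-4.5, -0.2, 7.8]
gripper_width: 0.68
grasp_force: 66.7
```

{"fn": "carry_out", "kwargs": {"deltas": [[0,0,-0.05,0,0,0],[0,0,-0.05,0,0,0],[0,0,-0.05,0,0,0],[0,0,-0.05,0,0,0],[0,0,-0.05,0,0,0],[0,0,-3,0,0,0],[0,0,-6,0,0,0],[0,0,-10,0,0,0],[0,0,-14,0,0,0],[2,0,-16,0,0,0],[4.5,0,-17,0,0,0],[4.5,0,-17,0,0,0],[4.5,0,-17,0,0,0],[4.5,0,-17,0,0,0]], "jaw": 1}}

```text
time: 34.95
tool_pos: [0.4569, 0.0592, 0.2213]
eef_rot: [[0.194, -0.981, -0.003], [-0.981, -0.194, -0.001], [0.0, 0.003, -1.0]]
force: [-0.9, -0.1, -1.5]
gripper_width: 1.0
grasp_force: 0.0
```

```bash
python3 - <<'E'
from h import *
st();im=pile(.068);cv2.imwrite('pics/sc6.png',im[...,::-1])
for n in ['scene','side']:
    im,P=pts(n);z=P[...,2]
    w=(abs(P[...,0]-.64)<.13)&(abs(P[...,1]+.083)<.085)
    rect(P,w&(z>.016)&(z<.026),'plate '+n)
plan(643,-83.3,150,84.5)
E
```

```text
t 34.95 tcp [456.9  59.2 221.3] yaw -168.8 F [-0.9 -0.1 -1.5] w 1.0 g 0.0 q [ 0.57 -0.34 -0.27 -0.   -1.64 -0.37]
top wrist c [449.3 105.8] wh [ 60.2 150.6] long-axis deg -78.8 n 10290
  in holder frame [1.1 2.1] dang 0.0
top scene c [446.3 104.7] wh [ 61.  156.3] long-axis deg -78.5 n 628
  in holder frame [-0.6  2.5] dang 0.3
plate scene c [637.4 -89.6] wh [ 63.2 150.2] long-axis deg -5.6 n 755
plate side c [638.1 -90.1] wh [ 65.7 151.2] long-axis deg -5.6 n 662
 row [17.64, -15.49, 7.1] [0.003, 0.002, -1.278] n>= 11
```

View pics/sc6.png

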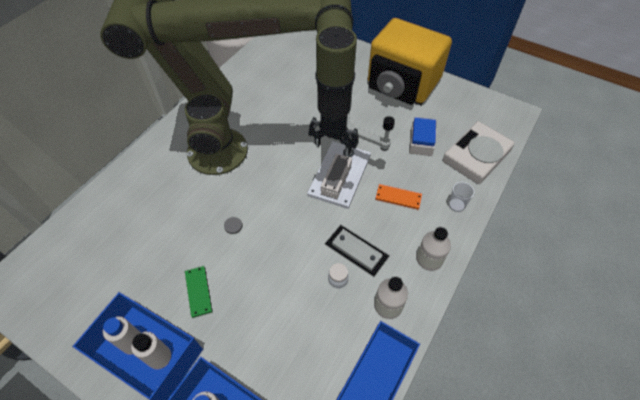

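The scene view shows no cassettes left on the bench. The pile is on the pad, and the tray with the plate (357,250) has been knocked a few mm to about (639,-89). I fetch the plate.

{"fn": "carry_out", "kwargs": {"deltas": [[2,-1.5,0,0,0,-0.12],[4,-3,0,0,0,-0.24],[6,-4.5,0,0,0,-0.36],[8,-6,1,0,0,-0.48],[10,-8,2,0,0,-0.6],[12,-10,3,0,0,-0.72],[14,-12,4,0,0,-0.84],[16,-14,5,0,0,-0.96],[18,-15,6,0,0,-1.08],[18,-15,7,0,0,-1.2],[18,-15,7,0,0,-1.278],[18,-15,7,0,0,-1.278],[18,-15,7,0,0,-1.278]]}}

```text
time: 36.23
tool_pos: [0.6392, -0.088, 0.1514]
eef_rot: [[0.995, -0.099, -0.003], [-0.099, -0.995, -0.001], [-0.003, 0.001, -1.0]]
force: [-0.1, -0.3, 0.2]
gripper_width: 0.997
grasp_force: 0.0
```

```bash
python3 - <<'E'
from h import *
st();c,a=wcas(639.3,-88.7,.015,.027)
plan(*c,4,90+a)
E
```

```text
t 36.23 tcp [639.2 -88.  151.4] yaw -95.7 F [-0.1 -0.3  0.2] w 0.997 g 0.0 q [ 0.17  0.17  0.08  0.   -1.48  1.3 ]
bbox [  276    90    79   180 12650]
wristcas c [640.7 -87.6] wh [ 60.2 149.1] long-axis deg -5.5 n 12650
 row [0.16, -0.06, 14.8] [0.001, 0.002, -0.003] n>= 4
```

{"fn": "carry_out", "kwargs": {"deltas": [[0.05,0,4,0,0,0],[0.05,0,8,0,0,0],[0.05,0,11.5,0,0,0],[0.05,0,13.5,0,0,0],[0.05,0,14.5,0,0,0],[0.05,0,14.8,0,0,0],[0.05,0,14.8,0,0,0],[0.05,0,14.8,0,0,0]]}}

```text
time: 36.95
tool_pos: [0.6408, -0.0883, 0.0063]
eef_rot: [[0.995, -0.097, 0.001], [-0.097, -0.995, -0.001], [0.001, 0.001, -1.0]]
force: [0.5, 0.6, 1.4]
gripper_width: 0.998
grasp_force: 0.0
```

{"fn": "carry_out", "kwargs": {"deltas": [[0,0,0,0,0,0],[0,0,0,0,0,0],[0,0,0,0,0,0],[0,0,0,0,0,0],[0,0,0,0,0,0],[0,0,0,0,0,0]], "jaw": 0}}

```text
time: 37.45
tool_pos: [0.6406, -0.0886, 0.0062]
eef_rot: [[0.995, -0.097, 0.001], [-0.097, -0.995, -0.001], [0.001, 0.001, -1.0]]
force: [-0.9, -0.6, 6.5]
gripper_width: 0.68
grasp_force: 67.4
```

{"fn": "carry_out", "kwargs": {"deltas": [[0,0,-1,0,0,0],[0,0,-3,0,0,0],[0,0,-6,0,0,0],[0,0,-10,0,0,0],[0,0,-14,0,0,0],[0,0,-14,0,0,0]]}}

```text
time: 37.95
tool_pos: [0.643, -0.0892, 0.1548]
eef_rot: [[0.995, -0.097, 0.012], [-0.097, -0.995, -0.002], [0.012, 0.001, -1.0]]
force: [1.3, -0.3, -0.4]
gripper_width: 0.677
grasp_force: 66.5
```

```bash
python3 - <<'E'
from h import *
st()
plan(448.7,102.8,150,11.2)
E
```

```text
t 37.95 tcp [643.  -89.2 154.8] yaw -95.5 F [ 1.3 -0.3 -0.4] w 0.677 g 66.5 q [ 0.17  0.16  0.08  0.   -1.47  1.3 ]
 row [-21.2, -17.24, 0.21] [-0.007, -0.011, 1.279] n>= 11
```

{"fn": "carry_out", "kwargs": {"deltas": [[-2,-1.6,0,-0.007,-0.011,0.12],[-4,-3.2,0,-0.007,-0.011,0.24],[-6,-4.8,0,-0.007,-0.011,0.36],[-8,-6.4,0,-0.007,-0.011,0.48],[-10,-8,0,-0.007,-0.011,0.6],[-12,-9.7,0,-0.007,-0.011,0.72],[-14,-11.4,0,-0.007,-0.011,0.84],[-16,-13,0,-0.007,-0.011,0.96],[-18,-14.6,0,-0.007,-0.011,1.08],[-20,-16.2,0,-0.007,-0.011,1.2],[-21.2,-17.24,0,-0.007,-0.011,1.279],[-21.2,-17.24,0,-0.007,-0.011,1.279],[-21.2,-17.24,0,-0.007,-0.011,1.279],[-21.2,-17.24,0,-0.007,-0.011,1.279]]}}

```text
time: 39.12
tool_pos: [0.4453, 0.1036, 0.144]
eef_rot: [[0.195, -0.981, -0.014], [-0.981, -0.195, 0.001], [-0.004, 0.014, -1.0]]
force: [0.1, -0.3, -4.0]
gripper_width: 0.681
grasp_force: 66.3
```

```bash
python3 - <<'E'
from h import *
st()
plan(448.7,102.8,80,11.2)
E
```

```text
t 39.12 tcp [445.3 103.6 144. ] yaw -168.7 F [ 0.1 -0.3 -4. ] w 0.681 g 66.3 q [ 0.66 -0.34 -0.41 -0.01 -1.51 -0.47]
 row [0.17, -0.41, 6.39] [0.014, 0.004, 0.001] n>= 2
```

{"fn": "carry_out", "kwargs": {"deltas": [[0.15,-0.38,2.5,0.014,0.004,0.001],[0.15,-0.38,4.5,0.014,0.004,0.001],[0.15,-0.38,5.8,0.014,0.004,0.001],[0.15,-0.38,6.2,0.014,0.004,0.001],[0.15,-0.38,6.4,0.014,0.004,0.001],[0.15,-0.38,6.4,0.014,0.004,0.001],[0.15,-0.38,6.4,0.014,0.004,0.001]]}}

```text
time: 39.7
tool_pos: [0.4492, 0.1031, 0.0812]
eef_rot: [[0.192, -0.981, 0.002], [-0.981, -0.192, 0.001], [-0.0, -0.002, -1.0]]
force: [-0.3, 0.0, -2.6]
gripper_width: 0.679
grasp_force: 66.3
```

```bash
python3 - <<'E'
from h import *
st()
plan(448.7,102.8,69.5,11.2)
E
```

```text
t 39.7 tcp [449.2 103.1  81.2] yaw -168.9 F [-0.3  0.  -2.6] w 0.679 g 66.3 q [ 0.67 -0.32 -0.51  0.   -1.38 -0.47]
 row [0.02, 0.05, 1.17] [-0.002, 0.0, -0.002] n>= 1
```

{"fn": "carry_out", "kwargs": {"deltas": [[0,0.03,0.4,-0.002,0,-0.002],[0,0.03,0.7,-0.002,0,-0.002],[0,0.03,0.9,-0.002,0,-0.002],[0,0.03,1.05,-0.002,0,-0.002],[0,0.03,1.15,-0.002,0,-0.002],[0,0.03,1.2,-0.002,0,-0.002],[0,0.03,1.2,-0.002,0,-0.002]]}}

```text
time: 40.28
tool_pos: [0.4482, 0.103, 0.0692]
eef_rot: [[0.195, -0.981, -0.001], [-0.981, -0.195, -0.0], [0.0, 0.001, -1.0]]
force: [-5.2, -0.5, 2.8]
gripper_width: 0.685
grasp_force: 67.1
```

{"fn": "carry_out", "kwargs": {"deltas": [[0,0,0,0,0,0],[0,0,0,0,0,0],[0,0,0,0,0,0],[0,0,0,0,0,0],[0,0,0,0,0,0],[0,0,-3,0,0,0],[0,0,-6,0,0,0],[0,0,-10,0,0,0],[0,0,-14,0,0,0],[2,0,-18,0,0,0],[4.5,0,-22,0,0,0],[4.5,0,-22,0,0,0],[4.5,0,-22,0,0,0],[4.5,0,-22,0,0,0]], "jaw": 1}}

```text
time: 41.45
tool_pos: [0.4574, 0.0589, 0.288]
eef_rot: [[0.194, -0.981, -0.001], [-0.981, -0.194, 0.001], [-0.001, 0.001, -1.0]]
force: [0.1, 0.4, -0.6]
gripper_width: 0.999
grasp_force: 0.0
```

```bash
python3 - <<'E'
from h import *
st();pile(.084);print('pil',PIL,knob(1.43))
for n in ['scene','side']:
    im,P=pts(n);m=(P[...,2]>.235)&(abs(P[...,0]-.55)<.05)&(abs(P[...,1]-.23)<.05)&(P[...,2]<.263)
    q=P[m]*1000;print(n,len(q),np.median(q,0),np.nanpercentile(q[:,2],97))
plan(554,235.5,300,81)
E
```

```text
t 41.45 tcp [457.4  58.9 288. ] yaw -168.8 F [ 0.1  0.4 -0.6] w 0.999 g 0.0 q [ 0.57 -0.32 -0.13 -0.   -1.76 -0.37]
top wrist c [448.8 105.1] wh [ 60.  150.4] long-axis deg -78.6 n 7436
  in holder frame [0.5 1.5] dang 0.2
top scene c [446.6 101.5] wh [ 61.1 152.8] long-axis deg -78.8 n 616
  in holder frame [-0.9 -0.8] dang 0.0
pil [423.34953434 231.0241702 ] [553.1552352  238.12909981]
scene 129 [554.02001053 227.94776595 255.43055124] 260.4783938577381
side 43 [539.78574469 228.39267    251.53840511] 260.57069487148453
 row [-15.39, -12.96, -1.39] [0.004, 0.002, -1.217] n>= 10
```

{"fn": "carry_out", "kwargs": {"deltas": [[-2,-1.5,-2,0,0,-0.12],[-4,-3,-2,0,0,-0.24],[-6,-4.5,-2,0,0,-0.36],[-8,-6.5,-2,0,0,-0.48],[-10,-8.5,-2,0,0,-0.6],[-12,-10.5,-2,0,0,-0.72],[-14,-12,-2,0,0,-0.84],[-15.5,-13,-2,0,0,-0.96],[-15.5,-13,-2,0,0,-1.08],[-15.5,-13,-2,0,0,-1.217],[-15.5,-13,-2,0,0,-1.217],[-15.5,-13,-2,0,0,-1.217]]}}

```text
time: 42.65
tool_pos: [0.5544, 0.2366, 0.307]
eef_rot: [[0.987, -0.159, -0.003], [-0.159, -0.987, -0.001], [-0.002, 0.002, -1.0]]
force: [-0.2, -0.7, -0.2]
gripper_width: 1.001
grasp_force: 0.0
```

```bash
python3 - <<'E'
from h import *
st();im,P=pts('wrist');z=P[...,2]
m=(abs(P[...,0]-.55)<.05)&(abs(P[...,1]-.236)<.05)&(z>.25)&(z<.266)
q=P[m]*1000;print(len(q));c,r=cv2.minEnclosingCircle(q[:,:2].astype(np.float32));print('knob',c,r,np.median(q[:,2]))
plan(*c,234,81)
E
```

```text
t 42.65 tcp [554.4 236.6 307. ] yaw -99.2 F [-0.2 -0.7 -0.2] w 1.001 g 0.0 q [ 0.73  0.07  0.26 -0.   -1.76  0.68]
2776
knob (555.022705078125, 237.37576293945312) 17.9753475189209 256.956416485237
 row [0.06, -0.11, 7.34] [0.001, 0.002, -0.004] n>= 2
```

{"fn": "carry_out", "kwargs": {"deltas": [[0.05,-0.08,3.5,0,0.002,0],[0.05,-0.08,6,0,0.002,0],[0.05,-0.08,7.3,0,0.002,0],[0.05,-0.08,7.3,0,0.002,0],[0.05,-0.08,7.3,0,0.002,0]]}}

```text
time: 43.12
tool_pos: [0.555, 0.2366, 0.2349]
eef_rot: [[0.987, -0.159, 0.0], [-0.159, -0.987, -0.001], [0.0, 0.001, -1.0]]
force: [-0.5, -0.3, 0.7]
gripper_width: 1.0
grasp_force: 0.0
```

{"fn": "carry_out", "kwargs": {"deltas": [[0,0,0,0,0,0],[0,0,0,0,0,0],[0,0,0,0,0,0],[0,0,0,0,0,0],[0,0,0,0,0,0],[0,0,0,0,0,0],[0,0,0,0,0,0],[0,0,0,0,0,0]], "jaw": 0}}

```text
time: 43.78
tool_pos: [0.5553, 0.2371, 0.2356]
eef_rot: [[0.988, -0.157, 0.002], [-0.157, -0.988, -0.0], [0.002, -0.0, -1.0]]
force: [-0.9, -0.5, 3.6]
gripper_width: 0.398
grasp_force: 59.6
```

```bash
echo 'PIL=np.array([424.8,231.0])' >> h.py; python3 - <<'E'
from h import *
st();np.set_printoptions(legacy='1.25');arc(-1.42,16,2)
E
```

```text
t 43.78 tcp [555.3 237.1 235.6] yaw -99.0 F [-0.9 -0.5  3.6] w 0.398 g 59.6 q [ 0.74  0.05  0.1   0.   -1.62  0.68]
R 130.6721269525403 th 1.4217541766580286
[[0.18, 1.14, 0, 0, 0, 0.089], [0.27, 2.3, 0, 0, 0, 0.177], [0.25, 3.46, 0, 0, 0, 0.266], [0.12, 4.61, 0, 0, 0, 0.355], [-0.1, 5.75, 0, 0, 0, 0.444], [-0.43, 6.86, 0, 0, 0, 0.532], [-0.85, 7.94, 0, 0, 0, 0.621], [-1.36, 8.98, 0, 0, 0, 0.71], [-1.97, 9.97, 0, 0, 0, 0.799], [-2.66, 10.9, 0, 0, 0, 0.887], [-3.43, 11.77, 0, 0, 0, 0.976], [-4.28, 12.56, 0, 0, 0, 1.065], [-5.19, 13.28, 0, 0, 0, 1.154], [-6.16, 13.91, 0, 0, 0, 1.242], [-7.18, 14.45, 0, 0, 0, 1.331], [-8.25, 14.9, 0, 0, 0, 1.42], [-8.25, 14.9, 0, 0, 0, 1.42], [-8.25, 14.9, 0, 0, 0, 1.42]]
```

{"fn": "carry_out", "kwargs": {"deltas": [[0.18,1.14,0,0,0,0.089],[0.27,2.3,0,0,0,0.177],[0.25,3.46,0,0,0,0.266],[0.12,4.61,0,0,0,0.355],[-0.1,5.75,0,0,0,0.444],[-0.43,6.86,0,0,0,0.532],[-0.85,7.94,0,0,0,0.621],[-1.36,8.98,0,0,0,0.71],[-1.97,9.97,0,0,0,0.799],[-2.66,10.9,0,0,0,0.887],[-3.43,11.77,0,0,0,0.976],[-4.28,12.56,0,0,0,1.065],[-5.19,13.28,0,0,0,1.154],[-6.16,13.91,0,0,0,1.242],[-7.18,14.45,0,0,0,1.331],[-8.25,14.9,0,0,0,1.42],[-8.25,14.9,0,0,0,1.42],[-8.25,14.9,0,0,0,1.42]]}}

```text
time: 45.28
tool_pos: [0.4496, 0.1015, 0.2352]
eef_rot: [[-0.008, -1.0, 0.0], [-1.0, 0.008, -0.002], [0.002, -0.0, -1.0]]
force: [-1.5, -5.4, 2.0]
gripper_width: 0.393
grasp_force: 61.2
```

```bash
python3 - <<'E'
from h import *
np.set_printoptions(legacy='1.25');st();arc(-.02,1,0)
E
```

```text
t 45.28 tcp [449.6 101.5 235.2] yaw 179.6 F [-1.5 -5.4  2. ] w 0.393 g 61.2 q [ 0.66 -0.34 -0.25  0.   -1.66 -0.67]
R 131.80651531032538 th -0.006310723888627523
[[0.05, 0.26, 0, 0, 0, 0.02]]
```

{"fn": "carry_out", "kwargs": {"deltas": [[0,0.15,0,0,0,0],[0,0.3,0,0,0,0],[0,0.3,0,0,0,0],[0,0.3,0,0,0,0]]}}

```text
time: 45.62
tool_pos: [0.448, 0.1013, 0.2352]
eef_rot: [[-0.009, -1.0, 0.002], [-1.0, 0.009, -0.003], [0.003, -0.002, -1.0]]
force: [3.6, -6.8, 1.0]
gripper_width: 0.399
grasp_force: 61.1
```

{"fn": "carry_out", "kwargs": {"deltas": [[0,0.15,0,0,0,0],[0,0.3,0,0,0,0],[0,0.3,0,0,0,0],[0,0.3,0,0,0,0]]}}

```text
time: 45.95
tool_pos: [0.4476, 0.1014, 0.2354]
eef_rot: [[-0.011, -1.0, 0.008], [-1.0, 0.011, -0.003], [0.003, -0.008, -1.0]]
force: [20.9, -8.0, -4.5]
gripper_width: 0.4
grasp_force: 60.9
```

The arm is at its stop, with the push reaction up to 21 N. I ease off and lower the plunger.

{"fn": "carry_out", "kwargs": {"deltas": [[0,-0.3,0,0,0,0],[0,-0.3,0.5,0,0,0],[0,-0.3,1,0,0,0],[0,-0.3,1.5,0,0,0],[0,-0.3,2,0,0,0],[0,-0.3,2.5,0,0,0],[0,-0.3,2.9,0,0,0],[0,-0.3,3.2,0,0,0],[0,-0.3,3.5,0,0,0],[0,-0.3,3.5,0,0,0],[0,-0.3,3.5,0,0,0]]}}

```text
time: 46.87
tool_pos: [0.4482, 0.1013, 0.2001]
eef_rot: [[-0.009, -1.0, 0.002], [-1.0, 0.009, -0.003], [0.003, -0.002, -1.0]]
force: [4.7, -6.9, 0.7]
gripper_width: 0.399
grasp_force: 61.5
```

{"fn": "carry_out", "kwargs": {"deltas": [[0,0,0.1,0,0,0],[0,0,0.2,0,0,0],[0,0,0.3,0,0,0],[0,0,0.3,0,0,0],[0,0,0.3,0,0,0]]}}

```text
time: 47.28
tool_pos: [0.4482, 0.1014, 0.1976]
eef_rot: [[-0.009, -1.0, 0.003], [-1.0, 0.009, -0.003], [0.003, -0.003, -1.0]]
force: [3.8, -6.5, 2.7]
gripper_width: 0.399
grasp_force: 61.8
```

{"fn": "carry_out", "kwargs": {"deltas": [[0,0,0.1,0,0,0],[0,0,0.2,0,0,0],[0,0,0.2,0,0,0],[0,0,0.2,0,0,0]]}}

```text
time: 47.62
tool_pos: [0.4482, 0.1013, 0.1956]
eef_rot: [[-0.009, -1.0, 0.002], [-1.0, 0.009, -0.003], [0.003, -0.003, -1.0]]
force: [4.6, -6.7, 3.2]
gripper_width: 0.395
grasp_force: 61.8
```

{"fn": "carry_out", "kwargs": {"deltas": [[0,0,0.1,0,0,0],[0,0,0.15,0,0,0],[0,0,0.15,0,0,0],[0,0,0.15,0,0,0]]}}

```text
time: 47.95
tool_pos: [0.4483, 0.1013, 0.1952]
eef_rot: [[-0.009, -1.0, 0.003], [-1.0, 0.009, -0.003], [0.003, -0.003, -1.0]]
force: [1.5, -5.5, 7.0]
gripper_width: 0.398
grasp_force: 62.2
```

{"fn": "carry_out", "kwargs": {"deltas": [[0,0,0.1,0,0,0],[0,0,0.15,0,0,0],[0,0,0.15,0,0,0],[0,0,0.15,0,0,0]]}}

```text
time: 48.28
tool_pos: [0.4483, 0.1013, 0.1952]
eef_rot: [[-0.008, -1.0, 0.005], [-1.0, 0.008, -0.002], [0.002, -0.005, -1.0]]
force: [-0.9, -6.4, 14.1]
gripper_width: 0.401
grasp_force: 62.9
```

```bash
python3 - <<'E'
from h import *
st();im,P=pts('side');cv2.imwrite('pics/s7.png',cv2.resize(im[120:245,220:345],(600,600),interpolation=cv2.INTER_CUBIC)[...,::-1])
E
```

```text
t 48.28 tcp [448.3 101.3 195.2] yaw 179.5 F [-0.9 -6.4 14.1] w 0.401 g 62.9 q [ 0.67 -0.35 -0.33  0.   -1.59 -0.68]
```

View pics/s7.png

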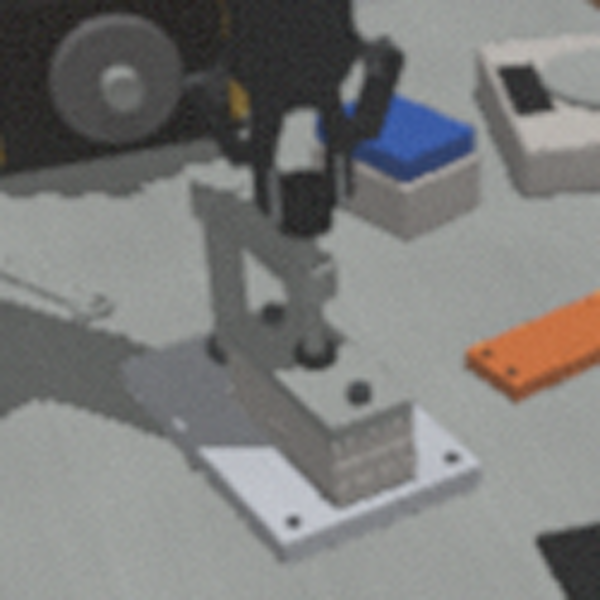

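The foot, at about (315,350) in the crop, rests on the end plate over a square pile. I relax the press, release straight and retreat.

{"fn": "carry_out", "kwargs": {"deltas": [[0,0,-0.2,0,0,0],[0,0,-0.2,0,0,0]]}}

```text
time: 48.5
tool_pos: [0.4482, 0.1013, 0.1952]
eef_rot: [[-0.009, -1.0, 0.003], [-1.0, 0.009, -0.003], [0.003, -0.003, -1.0]]
force: [1.7, -6.8, 5.3]
gripper_width: 0.398
grasp_force: 62.0
```

{"fn": "carry_out", "kwargs": {"deltas": [[0,0,0,0,0,0],[0,0,0,0,0,0],[0,0,0,0,0,0],[0,0,0,0,0,0],[0,0,0,0,0,0],[0,0,0,0,0,0],[0,0,-2,0,0,0],[0,0,-5,0,0,0],[0,0,-9,0,0,0],[4,0,-12,0,0,0],[6,0,-12,0,0,0],[6,0,-12,0,0,0]], "jaw": 1}}

```text
time: 49.5
tool_pos: [0.4473, 0.0402, 0.3175]
eef_rot: [[-0.009, -1.0, 0.006], [-1.0, 0.009, 0.001], [-0.001, -0.006, -1.0]]
force: [-0.4, -0.6, 0.1]
gripper_width: 0.998
grasp_force: 0.0
```

```bash
python3 - <<'E'
from h import *
st();pile(.084)
im,P=pts('wrist');cv2.imwrite('pics/w8.png',im[...,::-1]);z=P[...,2]
m=(abs(P[...,0]-.45)<.05)&(abs(P[...,1]-.1)<.05)&(z>.205)&(z<.235)
q=P[m]*1000;c,r=cv2.minEnclosingCircle(q[:,:2].astype(np.float32));d=np.array(c)-PIL;print('knob',c,r,np.median(q[:,2]),'th',np.arctan2(d[1],d[0])-(HY-np.pi))
E
```

```text
t 49.5 tcp [447.3  40.2 317.5] yaw 179.5 F [-0.4 -0.6  0.1] w 0.998 g 0.0 q [ 0.54 -0.34 -0.1   0.   -1.81 -0.55]
top wrist c [448.8 106. ] wh [ 60.1 149.8] long-axis deg -78.7 n 4215
  in holder frame [0.7 2.4] dang 0.1
top scene c [447.2 101.4] wh [ 61.6 151.7] long-axis deg -78.9 n 470
  in holder frame [-0.3 -1. ] dang -0.1
knob (449.2489929199219, 103.7456283569336) 18.04357147216797 214.87615128508443 th -0.005662901022329914
```

View pics/w8.png

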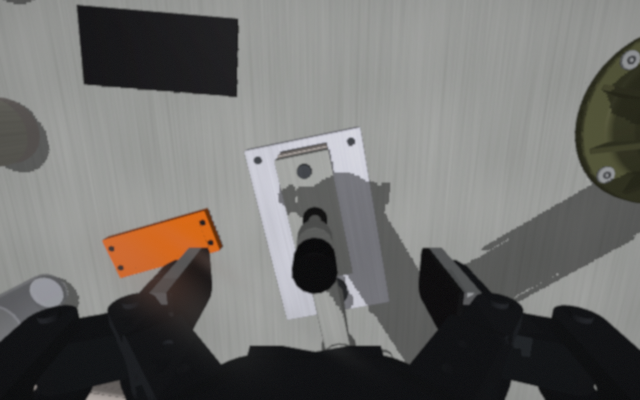

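The knob top is at 215 mm, so the foot is at about 84 mm, on the plate. The clamp is at about 0, the pile is square, and the gripper is clear.

```bash
python3 -c "
from workcell import sign_off;print(sign_off())"
```

```text
the job is handed in; nothing more can be done
None
```

I handed the job in with all three cassettes and the end plate stacked squarely on the pad (within about 2.5 mm), the clamp arm at its stop and the plunger foot resting on the plate; the sign-off gave no verdict.

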